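# Box up the pot: stack the nested trays turned end for end

### The arm

A 6-joint arm with a two-finger parallel gripper is mounted at the origin on the work surface. World frame = base frame: x ahead of the robot, y to its left, z up, the work surface at z = 0. Lengths are in m, angles in rad, forces in N, time in s.
With the tool pointing down it reaches from about 0.425 to 0.95 m from the base axis. Payload 3.5 kg.
Tool frame: the origin (TCP) lies between the finger pads; the fingertips stand tip_reach ahead of it and the grasp point (between the pads) lies 5 mm behind it (tip_reach is the distance from the TCP to the fingertips, in m); z points along the fingers, x is the direction in which the jaws open and shut, and the axes are right-handed (so a half turn about z gives the same grasp; the last joint's range is limited). The gripper opens to 85 mm and grips with 20 to 120 N. Pads are 22 mm wide; open, the fingers measure 114 mm over their backs; the gripper's body (76 mm by 85 mm) begins 54 mm behind the grasp point. The pads swing forward as they close: fully open they stand 13 mm farther back than shut.
Start: joints at [-1.416, 0.286, 1.577, -0, 1.279, -0.15], TCP at [0.203, -0.644, 0.245] pointing down, gripper open.
Joint ranges: [-2.77, 2.77], [-0.9, 2.22], [0.21, 2.48], [-1.53, 4.67], [0.24, 2.81], [-2.84, 2.84]. Speed limits (rad/s): [2.79, 2.79, 3.14, 3.14, 3.14, 3.14].

### API

Orientations are given as a rotation vector (axis times angle).
In Python, from workcell import sense, read_camera, get_calibration, job_done, spot_in, outline_of, tip_reach gives the robot as it stands. The module is installed in compiled form; this text tells all that it offers.
- The arm moves only by the shell command python3 -m jog 'ROWS' [OPENING] [FORCE]. ROWS is text: rows parted by semicolons, each of 6 numbers parted by spaces: the shift along the tool's x, y, z in mm, then the turn, a rotation vector about the tool's x, y, z in units of 5 degrees (1.0 is 5 degrees). A call has 1 to 20 rows; each row shifts and turns the commanded pose from where the row before left it, along the tool's axes as they then stand; what a row does not reach is not made up. A row lasts 1/12 s, in which the tool goes at most 41.7 mm and 7.16 degrees, less where a joint would pass 70% of its speed; a pose out of reach is approached as far as the arm can. A call is refused whole if a number of a shift passes 41.7 or a number of a turn 1, either way. A call with a gripper value outside its range is refused whole. OPENING is the opening in per cent of the stroke, from 0 (shut) to 100 (fully open), set as the call begins (- or left out, the last holds). The fingers move at their own pace and stop on an object; FORCE is the grip in N (left out, the last holds). Time passes only in rows, so rows that do not move let the fingers close. It gives the time, the measured TCP pose, the force and the opening at its end, in the units of the state.
- sense(): the state, without advancing time (a new reading comes with each control period).
- read_camera(name): name is "side" or "top" or "wrist"; returns the picture (400x640x3 uint8, red, green, blue); there is no depth.
- get_calibration(name): a dict with "fx", "fy", "cx", "cy" (pixels), "world_from_camera" (4x4, takes a point from camera to world coordinates). Camera axes: x right, y down, z forward; pixel columns grow to the right and rows downward; lengths in m; the calibration is good to about 2 mm. The wrist camera is an equidistant fisheye: a pixel r from the principal point sees the ray r / f radians off the axis. A picture is of the moment at which its call begins: read the wrist's pose just before it. get_calibration takes no time and is no camera call; for the wrist camera it gives the pose at the moment of the call.
- job_done(): hands the job in, once; it reports no verdict.
Trained networks look in the newest picture that a camera, given by its name, has taken for a name from the list of things; names that differ only in an ending like _2 or _b are one class to them, and where a whole thing is asked for, a point or a joint stands for the part that bears it (a point fixed in the world has none). Each returns a list of dicts, best first, with "p" (0 to 1); they miss things now and then, are a little off and sometimes report something else, mostly with a low value. They report only what shows in the picture. A call takes as long as a camera call. They do not tell look-alikes from the thing itself.
- spot_in(camera, thing): "xy" ([column, row] in pixels, amid what is visible of it).
- outline_of(camera, thing): "pixels" (400x640 bool, what is visible of it) and "xy" ([column, row] in pixels, amid what is visible of it).
The state is a dict: "time": time; "q": joint angles; "qd": joint speeds; "joint_efforts": joint torques, N m; "position": TCP position; "tcp_rot": TCP orientation; "force": force on the tool from outside, world axes, zero at the start; "moment": the same for the moment, N m; "grip_width": finger opening in m.
Only numpy, scipy, OpenCV 4.12 (cv2) and the standard library are available. Lean on these libraries where they do the work, as an engineer would, in place of code of your own. Each camera call takes 0.05 s, during which the arm holds its last target.

### The job

Put the decorated pot from the banding wheel away in the lower of the two nested trays and cover it with the other tray: lift the upper tray out and set it down upright on the table, stand the pot upright in the lower tray, then put the upper tray back on top turned end for end, so that it stands level on the lower tray's lugs, clear of the pot, instead of nesting. Drop nothing, do not tip the pot over, and leave the other things on the table where they are.

Things in the scene. Friction and masses are not known exactly. Their poses are not given: they have to be found in the camera images.
- upper_center (a point): Centre (half-way up) of the upper of two identical milky-white plastic stack-nest trays, 0.24 kg, 196 mm long (its x) x 130 wide (its y) x 78 high, z up. The top 28 mm is an upright rim band all round, 9 mm thick, to be pinched from above with one finger inside and one outside. It starts nested in the lower tray, same way round, its rim 106 mm above the table
- upper_two_lug_end (a point): Point of the upper tray above its two-lug (+x) end, at rim height: 91 mm from the centre along x, 39 mm above it. The +x end has a lug in each corner (flat shelves 22 mm long in x, 28 wide), the -x end one lug in its middle (22 long, 40 wide); lug tops lie 8 mm below the rim. The base is notched under the lugs, so that trays the same way round nest
- lower_center (a point): Centre (half-way up, 39 mm above its underside) of the lower tray, loose on the table, same shape and axes as the upper one. Its floor is 3 mm thick and clear for 116 mm in x and 90 mm in y between the hollow columns that carry the lugs; the inside widens upward
- pot_center (a point): Centre (half-way up) of a small round biscuit-fired pot with a combed leaf pattern, 60 mm widest diameter (upright sides from 19 to 41 mm above its foot), foot 42 mm and mouth 45 mm in diameter, 60 mm high, about 0.16 kg, standing on the black banding wheel
- clear_spot (a point): Point on the table top half-way between the nested trays' place and the banding wheel's place, straight ahead of the robot; the table is empty for at least 110 mm all round it
- wheel: Black iron banding wheel (round turntable, fixed foot): head 190 mm in diameter, top 74 mm above the table, turns freely with light friction; origin on the table under its axis
- upper: The upper tray again, origin under its centre. Below the rim band 2 mm walls taper to a base 162 x 96 mm. Nested, it sits 28 mm higher than the tray below (rim on rim); turned 180 degrees it stands on that tray's lugs, 70 mm higher, its base 8 mm inside the rim with 7 to 8 mm of play each way
- lower: The lower tray again, origin at the centre of its underside. With the other tray stacked on its lugs 67 mm of headroom are left above its floor
- pot: The pot again, origin at the centre of its foot
- jar_a: Bystander: round lidded glaze jar, 58 mm diameter, 78 mm high, origin under its centre
- jar_b: Bystander: second such jar
- mug: Bystander: unglazed mug, 80 mm diameter, 85 mm high, origin under its centre
- brush: Bystander: brush lying flat, 200 mm long along its x
- paddle: Bystander: flat wooden clay paddle lying down, about 185 mm long along its x
- loop_tool: Bystander: loop trimming tool lying down, about 170 mm long along its x
- bowl: Bystander: unglazed bowl, 110 mm diameter, 45 mm high, origin under its centre
Things that resemble listed ones, but are neither listed nor needed, are in the scene too. Leave any pink or turquoise look-alike of the pot alone.

How it is judged:
By the outcome, as a careful person would: the job done as asked, in the order asked, and still so for the second after the job is handed in, with the robot touching nothing.
It also fails if it takes over 72 s, if anything falls off the work surface, if the arm or the gripper's body presses on something with over 40 N, if the wrist force passes 120 N, or if a joint passes its speed limit or range.

## Working session

There is one attempt and no reset: what is moved stays moved. The work goes in short steps, Python scripts to look and compute and a shell command to move; the robot and the scene stay as the last step left them, time stands still between calls to the robot, and variables do not carry over. Pictures are saved under pics/ and viewed, and the job is handed in when it is done.

```bash
ls; mkdir -p pics; cat > h.py <<'E'
import numpy as np, cv2
from workcell import *
from scipy.spatial.transform import Rotation as R
def snap(n,f):
    im=read_camera(n); cv2.imwrite(f'pics/{f}.png',im[:,:,::-1]); return im
def ray(n,px):
    c=get_calibration(n); T=np.array(c['world_from_camera'])
    u=(px[0]-c['cx'])/c['fx']; v=(px[1]-c['cy'])/c['fy']
    if n=='wrist':
        r=np.hypot(u,v); d=np.array([u/r*np.sin(r),v/r*np.sin(r),np.cos(r)]) if r>1e-9 else np.array([0,0,1.])
    else: d=np.array([u,v,1.])
    return T[:3,3],T[:3,:3]@d
def atz(n,px,z):
    o,d=ray(n,px); return o+d*(z-o[2])/d[2]
def proj(n,P):
    c=get_calibration(n); T=np.array(c['world_from_camera']); p=T[:3,:3].T@(np.array(P)-T[:3,3])
    if n=='wrist':
        th=np.arctan2(np.hypot(p[0],p[1]),p[2]); k=th/np.hypot(p[0],p[1]); return c['cx']+c['fx']*p[0]*k,c['cy']+c['fy']*p[1]*k
    return c['cx']+c['fx']*p[0]/p[2],c['cy']+c['fy']*p[1]/p[2]
def tri(n1,p1,n2,p2):
    A=[];b=[]
    M=np.zeros((3,3));v=np.zeros(3)
    for n,p in((n1,p1),(n2,p2)):
        o,d=ray(n,p); d=d/np.linalg.norm(d); Q=np.eye(3)-np.outer(d,d); M+=Q; v+=Q@o
    return np.linalg.solve(M,v)
E
python3 - <<'E'
from h import *
s=sense(); print(s['time'],s['position'],s['tcp_rot'],s['grip_width'],s['force'],tip_reach if not callable(tip_reach) else tip_reach())
for n in('top','side','wrist'):
    snap(n,n+'0'); c=get_calibration(n); print(n,c['fx'],c['cx'],c['cy'],np.round(c['world_from_camera'],3).tolist())
for n in('top','side'):
    snap(n,n+'0b')
    for t in('upper_center','upper_two_lug_end','lower_center','pot_center','wheel','upper','clear_spot'):
        print(n,t,[(np.round(a['xy'],1).tolist(),round(a['p'],2)) for a in spot_in(n,t)])
print(sense()['time'])
E
```

```text
pics
0.0 [ 0.20250969 -0.64325113  0.24392882] [-2.53154381  1.85747305  0.00260919] 0.08544312283654962 [-0.88103871 -0.81136442  0.27162317] 0.014
top 425.18631086357186 316.6434699899132 203.8331688552179 [[0.02, -0.981, 0.193, 0.36], [-1.0, -0.02, 0.004, -0.036], [0.0, -0.193, -0.981, 1.114], [0.0, 0.0, 0.0, 1.0]]
side 517.9202248756967 329.2690195116528 203.32437210147089 [[-0.972, -0.109, 0.209, 0.212], [-0.236, 0.486, -0.842, 1.234], [-0.01, -0.867, -0.498, 0.849], [0.0, 0.0, 0.0, 1.0]]
wrist 309.70691628693146 315.60815352230543 198.1593736863496 [[0.3, -0.906, -0.299, 0.278], [-0.954, -0.286, -0.092, -0.619], [-0.002, 0.312, -0.95, 0.374], [0.0, 0.0, 0.0, 1.0]]
top upper_center [([188.9, 221.2], 0.74)]
top upper_two_lug_end [([193.2, 220.4], 0.93)]
top lower_center [([188.0, 222.5], 0.57), ([185.9, 158.0], 0.52), ([234.0, 233.5], 0.51)]
top pot_center [([451.7, 300.9], 0.75), ([402.7, 305.8], 0.74), ([307.5, 130.2], 0.69), ([357.3, 228.8], 0.61), ([484.2, 238.4], 0.56)]
top wheel [([424.7, 239.5], 0.95)]
top upper [([189.9, 218.7], 0.67)]Traceback (most recent call last):
  File "<stdin>", line 8, in <module>
ValueError: it knows: bowl, brush, jar, loop_tool, lower, lower_center, mug, paddle, pot, pot_center, upper, upper_center, upper_two_lug_end, wheel
```

View pics/top0.png

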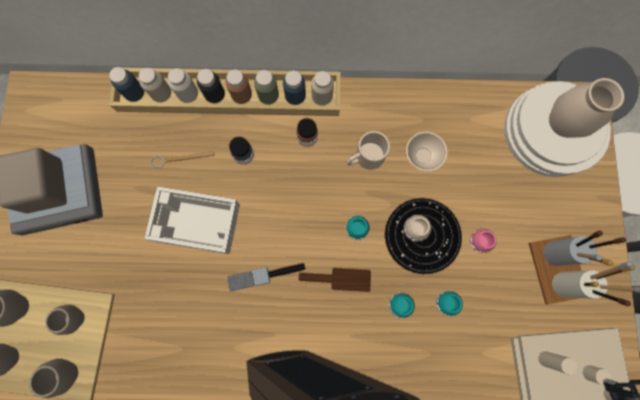

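View pics/side0.png

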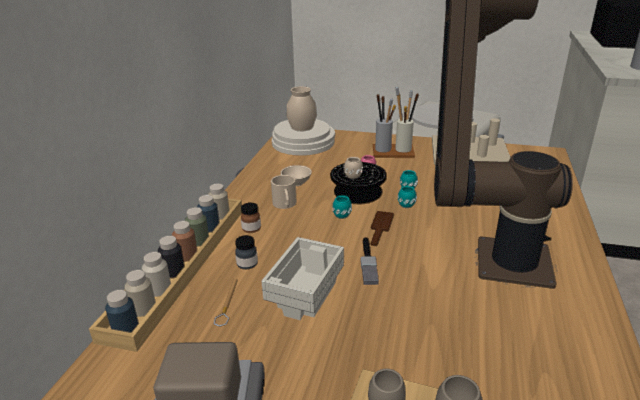

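View pics/wrist0.png

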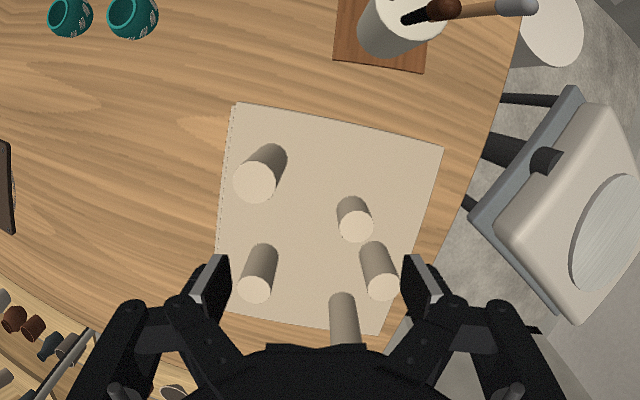

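```bash
python3 - <<'E'
from h import *
a=cv2.imread('pics/top0.png')[170:270,130:250]; a=cv2.resize(a,None,fx=6,fy=6,interpolation=cv2.INTER_CUBIC); cv2.imwrite('pics/zt.png',a)
a=cv2.imread('pics/side0.png')[225:325,250:360]; a=cv2.resize(a,None,fx=6,fy=6,interpolation=cv2.INTER_CUBIC); cv2.imwrite('pics/zs.png',a)
for n,px,z in[('top',(193,220),.106),('top',(424.7,236),.074),('top',(417,228),.134)]: print(atz(n,px,z))
E
```

```text
[0.51238973 0.26292586 0.106     ]
[ 0.4890332  -0.29980137  0.074     ]
[ 0.49991357 -0.26725684  0.134     ]
```

View pics/zt.png

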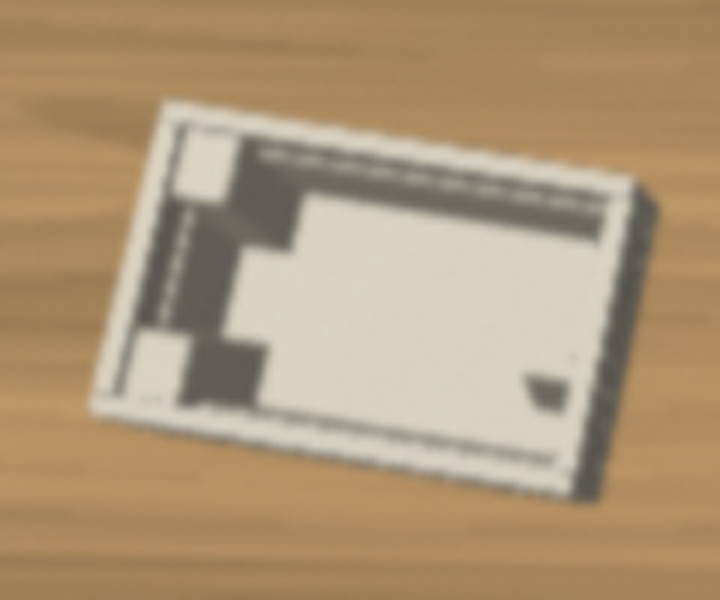

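View pics/zs.png

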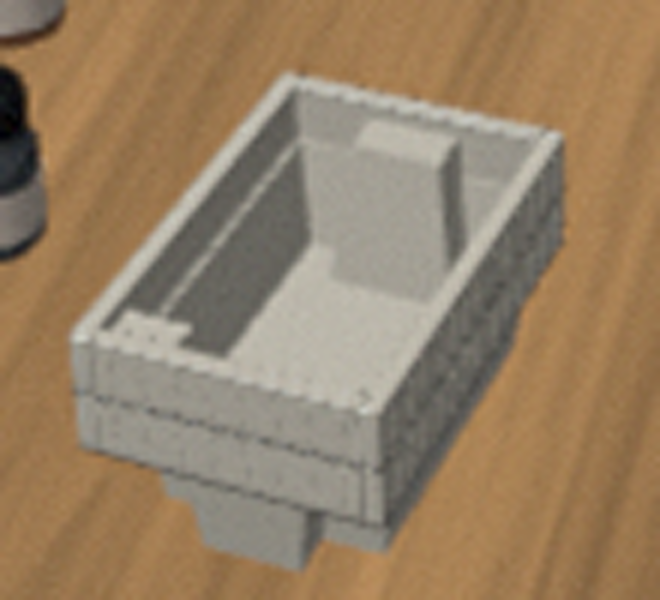

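```bash
python3 - <<'E'
from h import *
print(sense()['time'])
cs=[atz('top',(130+x/6-.4,170+y/6-.4),.106) for x,y in((163,102),(637,177),(577,497),(90,412))]
cs=np.array(cs);print(cs.round(3)); print([np.linalg.norm(cs[i]-cs[i-1]).round(3) for i in range(4)])
c=cs.mean(0); print(c)
u=(cs[0]+cs[3]-cs[1]-cs[2])/2; print('xaxis deg',np.degrees(np.arctan2(u[1],u[0])))
# side corners
for p in((73,335),(290,75),(565,133),(383,412)):
    print(atz('side',(250+p[0]/6-.4,225+p[1]/6-.4),.106).round(3))
print('pot side',proj('side',(.5,-.267,.104)))
a=cv2.imread('pics/side0.png')[130:230,310:430]; cv2.imwrite('pics/zs2.png',cv2.resize(a,None,fx=6,fy=6,interpolation=cv2.INTER_CUBIC))
a=cv2.imread('pics/top0.png')[180:280,340:500]; cv2.imwrite('pics/zt2.png',cv2.resize(a,None,fx=5,fy=5,interpolation=cv2.INTER_CUBIC))
s=sense(); Rm=R.from_rotvec(s['tcp_rot']).as_matrix(); print(Rm.round(3))
E
```

```text
0.5
[[0.593 0.357 0.106]
 [0.566 0.163 0.106]
 [0.437 0.18  0.106]
 [0.466 0.375 0.106]]
[np.float64(0.128), np.float64(0.196), np.float64(0.13), np.float64(0.197)]
[0.51527375 0.26874319 0.106     ]
xaxis deg 81.6946067735333
[0.592 0.358 0.106]
[0.562 0.167 0.106]
[0.437 0.184 0.106]
[0.464 0.375 0.106]
pot side (np.float64(354.26707991825793), np.float64(168.17104756662053))
[[ 0.3   -0.954  0.   ]
 [-0.954 -0.3   -0.   ]
 [ 0.    -0.    -1.   ]]
```

View pics/zt2.png

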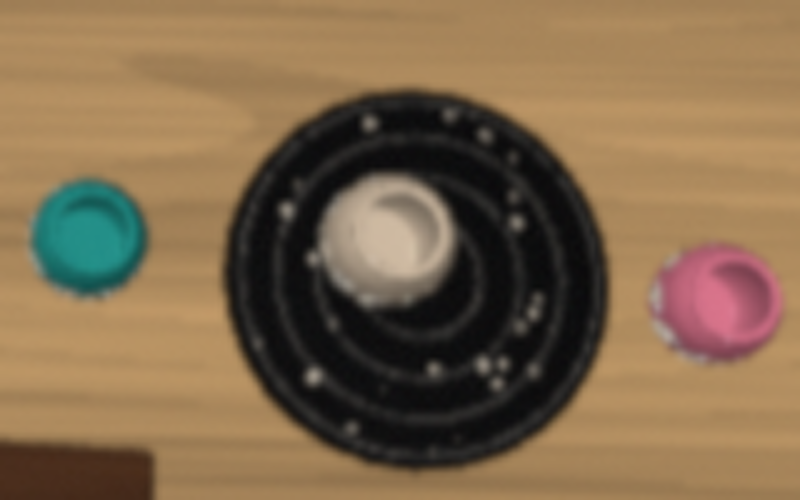

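View pics/zs2.png

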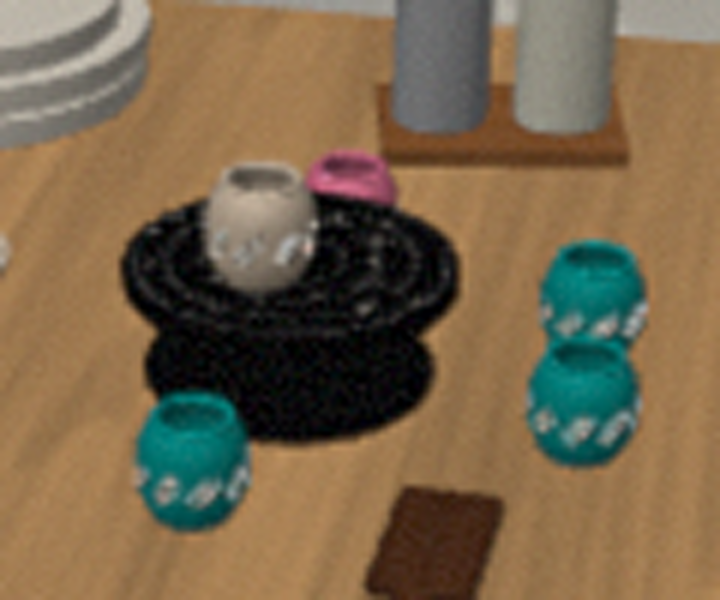

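```bash
cat >> h.py <<'E'
def go(target,yaw=None,step=35):
    s=sense(); Rm=R.from_rotvec(s['tcp_rot']).as_matrix()
    d=Rm.T@(np.array(target)-s['position'])*1000
    n=max(1,int(np.ceil(np.linalg.norm(d)/step)))
    cy=np.degrees(np.arctan2(Rm[1,0],Rm[0,0]))
    print('t',round(s['time'],2),'pos',np.round(s['position'],4),'yaw',cy.round(2),'tilt',Rm[:,2].round(4),'w',round(s['grip_width'],4),'F',np.round(s['force'],1))
    print('tool mm',d.round(1),'rows',n,(d/n).round(2))
    if yaw is not None: print('toolz units',round(-(yaw-cy)/5,2),'mod +-72')
E
python3 - <<'E'
from h import *
print(sense()['time'])
for p in((417.6,227.6),):print(atz('top',p,.107))
print(atz('top',(422.4,226),.134), 'side',atz('side',(310+262/6,130+228/6),.104), atz('side',(310+260/6,130+180/6),.134))
print('turq',atz('top',(357.3,228.8),.04),'brush',atz('top',(304,266),.01),atz('top',(300,277),.01), 'mug',atz('top',(372,160),.04),'jar',atz('top',(307,135),.05))
E
python3 -m jog '-24.3 -28.4 0 0 0 0;-24.3 -28.4 0 0 0 0;-24.3 -28.4 0 0 0 0;-24.3 -28.4 0 0 0 0;-24.3 -28.4 0 0 0 0;-24.3 -28.4 0 0 0 0;-24.3 -28.4 0 0 0 0;-24.3 -28.4 0 0 0 0;-24.3 -28.4 0 0 0 0;-24.3 -28.4 0 0 0 0;-24.3 -28.4 0 0 0 0;-24.3 -28.4 0 0 0 0;-24.3 -28.4 0 0 0 0;-24.3 -28.4 0 0 0 0' 100 60
python3 -m jog '-35.7 -9.2 0 0 0 0;-35.7 -9.2 0 0 0 0;-35.7 -9.2 0 0 0 0;-35.7 -9.2 0 0 0 0;-35.7 -9.2 0 0 0 0;-35.7 -9.2 0 0 0 0;-35.7 -9.2 0 0 0 0;-35.7 -9.2 0 0 0 0;-35.7 -9.2 0 0 0 0;-35.7 -9.2 0 0 0 0;-35.7 -9.2 0 0 0 0;-35.7 -9.2 0 0 0 0;-35.7 -9.2 0 0 0 0'
```

```text
0.5
[ 0.50476    -0.27507073  0.107     ]
[ 0.50486013 -0.27993556  0.134     ] side [ 0.50216696 -0.26782681  0.104     ] [ 0.50312363 -0.26504809  0.134     ]
turq [ 0.50820032 -0.13736453  0.04      ] brush [ 0.41311058 -0.00322759  0.01      ] [0.38501031 0.00628914 0.01      ] mug [ 0.69120258 -0.1756738   0.04      ] jar [ 0.75318028 -0.00347215  0.05      ]
time: 1.67
position: [0.4805, -0.1983, 0.2458]
tcp_rot: [-2.533, 1.859, -0.002]
force: [0.8, -0.6, 0.2]
grip_width: 0.0852
time: 2.75
position: [0.4541, 0.2805, 0.2457]
tcp_rot: [-2.533, 1.858, -0.001]
force: [1.2, 0.4, -0.3]
grip_width: 0.0852
```

```bash
python3 -m jog '0 0 0 0 0 -1;0 0 0 0 0 -1;0 0 0 0 0 -1;0 0 0 0 0 -1;0 0 0 0 0 -1;0 0 0 0 0 -1;0 0 0 0 0 -1;0 0 0 0 0 -1;0 0 0 0 0 -1;0 0 0 0 0 -1;0 0 0 0 0 -1;0 0 0 0 0 -1;0 0 0 0 0 -1;0 0 0 0 0 -1;0 0 0 0 0 -1;0 0 0 0 0 -1;0 0 0 0 0 -1;0 0 0 0 0 -1;0 0 0 0 0 -1;0 0 0 0 0 -1' >/dev/null
python3 -m jog '0 0 0 0 0 -1;0 0 0 0 0 -1;0 0 0 0 0 -1;0 0 0 0 0 -1;0 0 0 0 0 -1;0 0 0 0 0 -1;0 0 0 0 0 -1;0 0 0 0 0 -1;0 0 0 0 0 -1;0 0 0 0 0 -1;0 0 0 0 0 -1;0 0 0 0 0 -1;0 0 0 0 0 -1;0 0 0 0 0 -1;0 0 0 0 0 -1;0 0 0 0 0 -1;0 0 0 0 0 -1;0 0 0 0 0 -1;0 0 0 0 0 -1;0 0 0 0 0 -1' >/dev/null
python3 -m jog '0 0 0 0 0 -1;0 0 0 0 0 -1;0 0 0 0 0 -1;0 0 0 0 0 -1;0 0 0 0 0 -1;0 0 0 0 0 -1;0 0 0 0 0 -1;0 0 0 0 0 -1;0 0 0 0 0 -0.8;0 0 0 0 0 0' 40
python3 - <<'E'
from h import *
go((.455,.278,.115),171.7); print(np.degrees(sense()['q']).round(1))
snap('wrist','w1')
for p in ((.593,.358,.106),(.564,.165,.106),(.437,.182,.106),(.465,.375,.106)): print(np.round(proj('wrist',p),1))
E
```

```text
time: 6.92
position: [0.4546, 0.2786, 0.2455]
tcp_rot: [0.232, 3.133, 0.0]
force: [-0.2, 0.1, 0.0]
grip_width: 0.0342
t 6.92 pos [0.4546 0.2786 0.2455] yaw 171.53 tilt [ 3.e-04  1.e-04 -1.e+00] w 0.0342 F [-0.2  0.1  0. ]
tool mm [ -0.4  -0.5 130.5] rows 4 [-0.11 -0.14 32.63]
toolz units -0.03 mod +-72
[  20.6   -1.6  110.2    0.    71.4 -150.9]
[198.8 278.1]
[176.4  89.4]
[317.3  79.1]
[318.3 280.1]
```

View pics/w1.png

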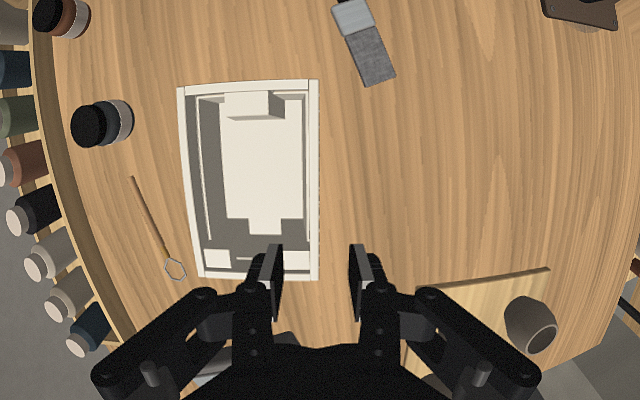

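```bash
python3 -m jog '-0.4 -0.5 25 0 0 0;0 0 25 0 0 0;0 0 25 0 0 0;0 0 25 0 0 0;0 0 25 0 0 0;0 0 12 0 0 0;0 0 9 0 0 0;0 0 0 0 0 0'
python3 - <<'E'
from h import *
go((.4551,.2777,.099)); snap('wrist','w2')
E
```

```text
time: 7.63
position: [0.454, 0.2776, 0.0977]
tcp_rot: [-0.235, -3.13, 0.002]
force: [-1.4, 0.0, 0.0]
grip_width: 0.0339
t 7.63 pos [0.454  0.2776 0.0977] yaw 171.42 tilt [-0.003  -0.0011 -1.    ] w 0.0339 F [-1.4  0.   0. ]
tool mm [-1.1  0.2 -1.3] rows 1 [-1.07  0.22 -1.28]
```

View pics/w2.png

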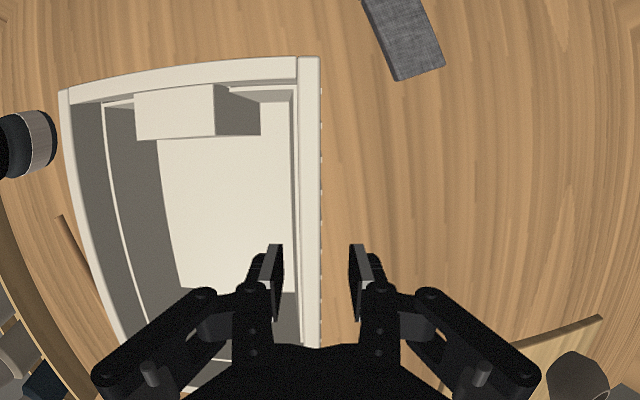

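```bash
python3 -m jog '-2 0 0 0 0 0;0 0 0 0 0 0;0 0 0 0 0 0;0 0 0 0 0 0;0 0 0 0 0 0;0 0 0 0 0 0' 0 60
python3 - <<'E'
from h import *
go((.4551,.2777,.099)); snap('wrist','w3')
E
```

```text
time: 8.18
position: [0.458, 0.2783, 0.1014]
tcp_rot: [0.234, 3.13, 0.002]
force: [-1.9, -0.0, 5.8]
grip_width: 0.0079
t 8.18 pos [0.458  0.2783 0.1014] yaw 171.47 tilt [ 0.0029  0.0013 -1.    ] w 0.0079 F [-1.9 -0.   5.8]
tool mm [ 2.8 -1.   2.4] rows 1 [ 2.81 -1.01  2.39]
```

View pics/w3.png

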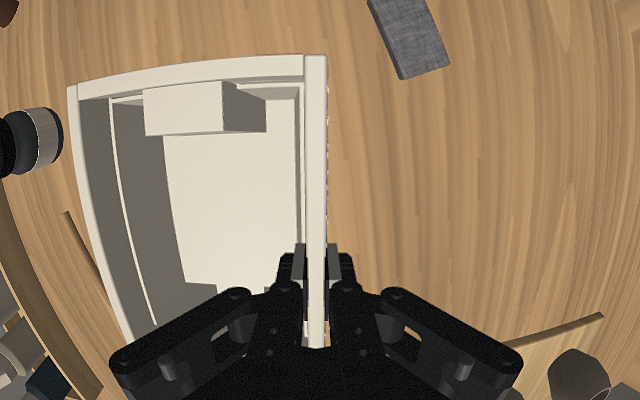

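```bash
python3 -m jog '0 0 -5 0 0 0;0 0 -8 0 0 0;0 0 -8 0 0 0;0 0 -8 0 0 0;0 0 -8 0 0 0;0 0 -8 0 0 0;0 0 -8 0 0 0;0 0 0 0 0 0' 0 80
python3 - <<'E'
from h import *
go((.4551,.2777,.26)); snap('side','s4'); snap('wrist','w4')
a=cv2.imread('pics/side0.png')
E
```

```text
time: 8.9
position: [0.4581, 0.2782, 0.1548]
tcp_rot: [0.233, 3.129, 0.003]
force: [0.2, 0.7, -2.1]
grip_width: 0.0075
t 8.9 pos [0.4581 0.2782 0.1548] yaw 171.47 tilt [ 0.0039  0.0014 -1.    ] w 0.0075 F [ 0.2  0.7 -2.1]
tool mm [   2.5   -0.7 -105.2] rows 4 [  0.63  -0.18 -26.3 ]
```

View pics/s4.png

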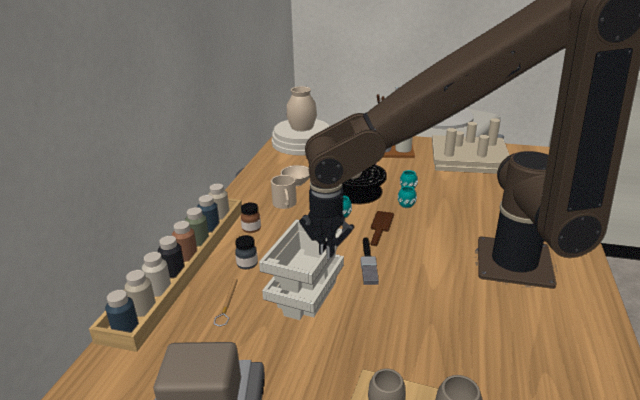

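```bash
python3 -m jog '0 0 -12 0 0 0;0 0 -24 0 0 0;0 0 -24 0 0 0;0 0 -24 0 0 0;0 0 -12 0 0 0;-8 -12 0 0 0 0;-17 -24.4 0 0 0 0;-17 -24.4 0 0 0 0;-17 -24.4 0 0 0 0;-17 -24.4 0 0 0 0;-17 -24.4 0 0 0 0;-17 -24.4 0 0 0 0;-17 -24.4 0 0 0 0;-17 -24.4 0 0 0 0;-17 -24.4 0 0 0 0;-9 -12.4 0 0 0 0;0 0 0 0 0 0.5;0 0 0 0 0 1;0 0 0 0 0 1;0 0 0 0 0 1'
python3 - <<'E'
from h import *
go((.59,.011,.25),-8.3); print(np.degrees(sense()['q']).round(1))
E
```

```text
time: 10.67
position: [0.5747, 0.0837, 0.2508]
tcp_rot: [0.885, 2.978, -0.128]
force: [0.6, 0.7, -2.9]
grip_width: 0.0068
t 10.67 pos [0.5747 0.0837 0.2508] yaw 147.01 tilt [ 0.0074 -0.0882 -0.9961] w 0.0068 F [ 0.6  0.7 -2.9]
tool mm [-52.3 -52.3   7.3] rows 3 [-17.42 -17.43   2.44]
toolz units 31.06 mod +-72
[   0.4    4.6  103.4   -5.3   71.7 -144.9]
```

```bash
python3 -m jog '0 0 0 0 0 0;0 0 0 0 0 0'
python3 - <<'E'
from h import *
go((.59,.011,.25),-8.3); print(np.degrees(sense()['q']).round(1), sense()['moment'])
snap('wrist','w5')
E
```

```text
time: 10.83
position: [0.5746, 0.0838, 0.2508]
tcp_rot: [0.875, 2.981, -0.128]
force: [-0.2, -0.8, -3.4]
grip_width: 0.0071
t 10.83 pos [0.5746 0.0838 0.2508] yaw 147.4 tilt [ 0.0077 -0.0882 -0.9961] w 0.0071 F [-0.2 -0.8 -3.4]
tool mm [-52.1 -52.7   7.4] rows 3 [-17.35 -17.57   2.46]
toolz units 31.14 mod +-72
[   0.4    4.6  103.4   -5.3   71.6 -145.3] [0.22943111 0.1350842  0.0179669 ]
```

View pics/w5.png

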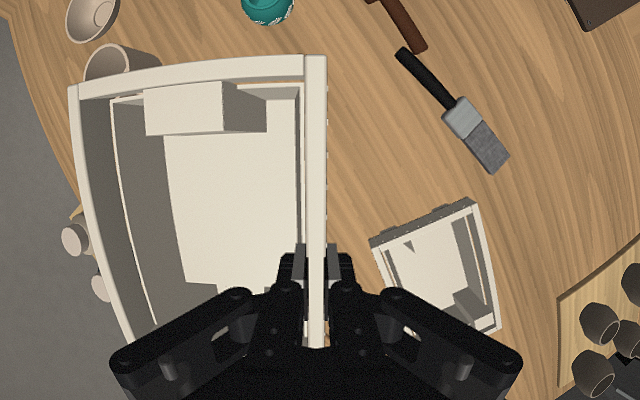

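```bash
cat >> h.py <<'E'
def rot(yaw):
    s=sense(); A=R.from_rotvec(s['tcp_rot']); y=np.radians(yaw)
    T=R.from_matrix(np.array([[np.cos(y),np.sin(y),0],[np.sin(y),-np.cos(y),0],[0,0,-1]]))
    v=(A.inv()*T).as_rotvec(); print('rot units',(np.degrees(v)/5).round(3))
E
python3 - <<'E'
from h import *
rot(147.4)
E
```

```text
rot units [-0.804  0.621 -0.022]
```

```bash
python3 -m jog '0 0 0 -0.4 0.31 0;0 0 0 -0.4 0.31 0;0 0 0 0 0 1;0 0 0 0 0 1;0 0 0 0 0 1;0 0 0 0 0 1;0 0 0 0 0 1;0 0 0 0 0 1;0 0 0 0 0 1;0 0 0 0 0 1;0 0 0 0 0 1;0 0 0 0 0 1;0 0 0 0 0 1;0 0 0 0 0 1;0 0 0 0 0 1;0 0 0 0 0 1;0 0 0 0 0 1;0 0 0 0 0 1;0 0 0 0 0 1;0 0 0 0 0 1' >/dev/null
python3 -m jog '0 0 0 0 0 1;0 0 0 0 0 1;0 0 0 0 0 1;0 0 0 0 0 1;0 0 0 0 0 1;0 0 0 0 0 1;0 0 0 0 0 1;0 0 0 0 0 1;0 0 0 0 0 1;0 0 0 0 0 1;0 0 0 0 0 1;0 0 0 0 0 1;0 0 0 0 0 1;0 0 0 0 0 0.1;0 0 0 0 0 0'
python3 - <<'E'
from h import *
go((.59,.011,.25),-8.3); rot(-8.3);print(np.degrees(sense()['q']).round(1))
snap('top','t6');snap('side','s6')
E
```

```text
time: 13.8
position: [0.5748, 0.0837, 0.2511]
tcp_rot: [3.133, -0.223, 0.002]
force: [0.4, -0.4, -4.3]
grip_width: 0.0074
t 13.8 pos [0.5748 0.0837 0.2511] yaw -8.16 tilt [ 0.0013 -0.001  -1.    ] w 0.0074 F [ 0.4 -0.4 -4.3]
tool mm [25.4 69.8  1.2] rows 3 [ 8.46 23.28  0.4 ]
toolz units 0.03 mod +-72
rot units [ 0.009 -0.017  0.028]
[-1.700e+00  4.300e+00  1.036e+02 -1.000e-01  7.200e+01  6.500e+00]
```

View pics/s6.png

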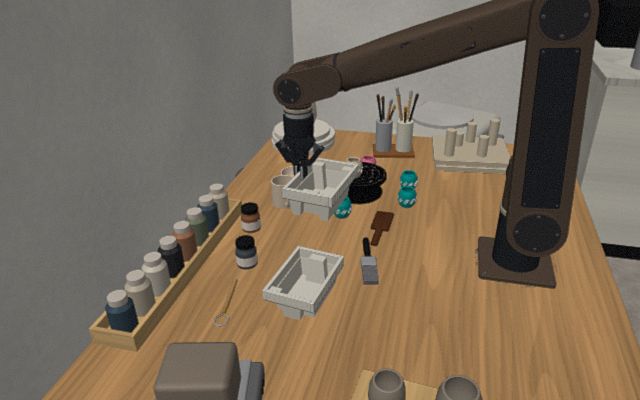

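View pics/t6.png

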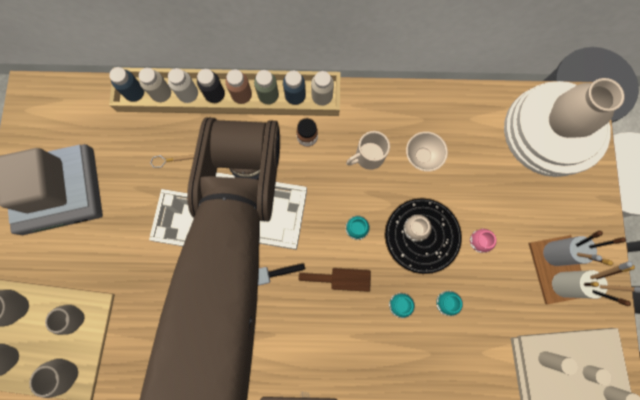

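```bash
python3 -m jog '4 11 0 0 0 0;8.5 23 0 0 0 0;8.5 23 0 0 0 0;4.5 12.5 0 0 0 0;0 0 10 0 0 0;0 0 24 0 0 0;0 0 24 0 0 0;0 0 24 0 0 0;0 0 24 0 0 0;0 0 24 0 0 0;0 0 20 0 0 0;0 0 10 0 0 0;0 0 5 0 0 0;0 0 3 0 0 0;0 0 3 0 0 0;0 0 0 0 0 0'
python3 - <<'E'
from h import *
go((.59,.011,.0734),-8.3);snap('side','s7')
E
```

```text
time: 15.23
position: [0.5904, 0.0113, 0.0807]
tcp_rot: [3.133, -0.228, 0.003]
force: [-0.1, -0.4, -3.1]
grip_width: 0.0074
t 15.23 pos [0.5904 0.0113 0.0807] yaw -8.32 tilt [ 1.8e-03 -6.0e-04 -1.0e+00] w 0.0074 F [-0.1 -0.4 -3.1]
tool mm [-0.3  0.3  7.3] rows 1 [-0.32  0.33  7.3 ]
toolz units -0.0 mod +-72
```

View pics/s7.png

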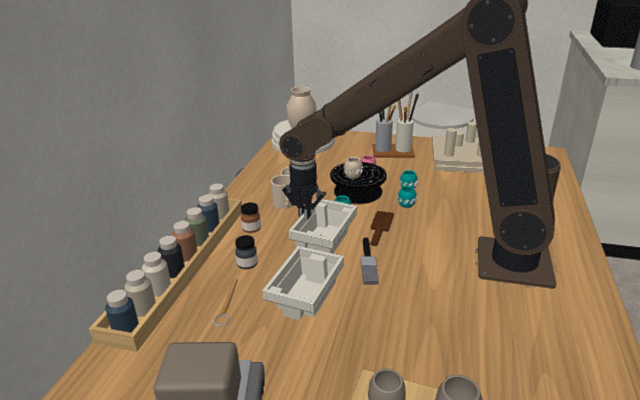

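```bash
python3 -m jog '0 0 2 0 0 0;0 0 2 0 0 0;0 0 1 0 0 0;0 0 1 0 0 0;0 0 0 0 0 0'; python3 -m jog '0 0 1 0 0 0;0 0 0.5 0 0 0;0 0 0 0 0 0'
```

```text
time: 15.7
position: [0.5897, 0.0113, 0.0739]
tcp_rot: [3.133, -0.228, 0.001]
force: [-0.3, -0.4, -2.4]
grip_width: 0.0073
time: 15.95
position: [0.59, 0.0112, 0.0734]
tcp_rot: [3.133, -0.228, 0.001]
force: [-2.1, 0.5, 3.7]
grip_width: 0.0072
```

```bash
python3 -m jog '0 0 0 0 0 0;0 0 0 0 0 0;0 0 0 0 0 0;0 0 0 0 0 0' 40; python3 -m jog '0 0 -10 0 0 0;0 0 -25 0 0 0;0 0 -35 0 0 0;0 0 -35 0 0 0;0 0 -35 0 0 0;0 0 -35 0 0 0'
python3 - <<'E'
from h import *
s=snap('wrist','w8')
print(np.round([atz('top',(417.6,227.6),.107)],3)); go((.503,-.271,.2),-98.3)
E
```

```text
time: 16.28
position: [0.5897, 0.0113, 0.0723]
tcp_rot: [3.133, -0.228, 0.0]
force: [0.3, 0.0, 0.8]
grip_width: 0.0342
time: 16.78
position: [0.5894, 0.0115, 0.2499]
tcp_rot: [3.133, -0.228, 0.001]
force: [1.0, 0.0, 0.3]
grip_width: 0.0343
[[ 0.505 -0.275  0.107]]
t 16.83 pos [0.5932 0.011  0.2593] yaw -8.31 tilt [ 0.0153 -0.0028 -0.9999] w 0.0346 F [2.4 0.5 5.5]
tool mm [-49.4 292.   58.7] rows 9 [-5.49 32.45  6.52]
toolz units 18.0 mod +-72
```

View pics/w8.png

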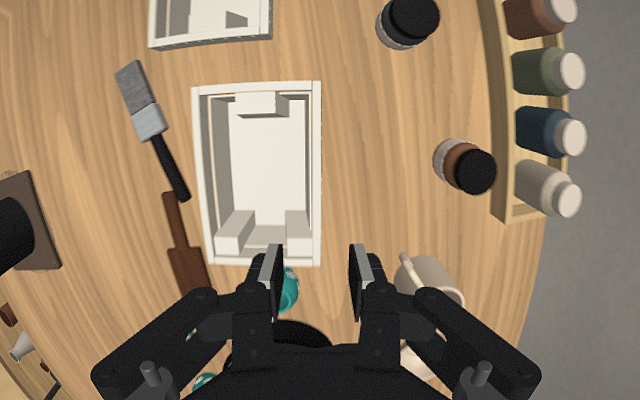

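```bash
python3 -m jog '-10.4 29.2 0 0 0 0;-10.4 29.2 0 0 0 0;-10.4 29.2 0 0 0 0;-10.4 29.2 0 0 0 0;-10.4 29.2 0 0 0 0;-10.4 29.2 0 0 0 0;-10.4 29.2 0 0 0 0;-10.4 29.2 0 0 0 0;-10.4 29.2 0 0 0 0;-10.4 29.2 0 0 0 0;0 0 0 0 0 1;0 0 0 0 0 1;0 0 0 0 0 1;0 0 0 0 0 1;0 0 0 0 0 1;0 0 0 0 0 1;0 0 0 0 0 1;0 0 0 0 0 1;0 0 0 0 0 1;0 0 0 0 0 1' 100 
python3 -m jog '0 0 0 0 0 1;0 0 0 0 0 1;0 0 0 0 0 1;0 0 0 0 0 1;0 0 0 0 0 1;0 0 0 0 0 1;0 0 0 0 0 1;0 0 0 0 0 1;0 0 0 0 0 0;0 0 0 0 0 0'
python3 - <<'E'
from h import *
go((.503,-.271,.2),-98.3)
snap('wrist','w9')
from workcell import outline_of
for o in outline_of('wrist','pot'):
    m=o['pixels']; ys,xs=np.nonzero(m); print(o['p'],np.round(o['xy'],1),xs.min(),xs.max(),ys.min(),ys.max(),atz('wrist',o['xy'],.11).round(4))
E
```

```text
time: 18.5
position: [0.4444, -0.2625, 0.248]
tcp_rot: [2.74, -1.537, 0.002]
force: [0.0, -0.0, 0.3]
grip_width: 0.0854
time: 19.33
position: [0.4444, -0.2625, 0.2479]
tcp_rot: [2.057, -2.375, 0.002]
force: [0.6, 0.7, 0.1]
grip_width: 0.0855
t 19.33 pos [ 0.4444 -0.2625  0.2479] yaw -98.2 tilt [ 6.e-04 -9.e-04 -1.e+00] w 0.0855 F [0.6 0.7 0.1]
tool mm [  0.  -59.1  47.9] rows 3 [ 1.000e-02 -1.971e+01  1.598e+01]
toolz units 0.02 mod +-72
0.95 [319.8 117.8] 286 356 86 155 [ 0.5065 -0.2751  0.11  ]
0.9 [203.5 128.2] 175 228 103 156 [ 0.5152 -0.1712  0.11  ]
0.7 [407.6 241. ] 386 433 222 267 [ 0.3782 -0.3448  0.11  ]
0.61 [318.6 264.2] 297 343 240 291 [ 0.3667 -0.2542  0.11  ]
```

View pics/w9.png

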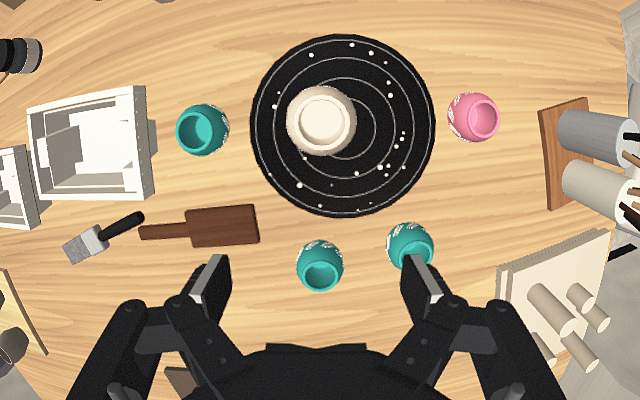

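```bash
python3 - <<'E'
from h import *
for p,z in(((321,120.5),.107),((321,120.5),.115),((324.5,120.5),.134)): print(atz('wrist',p,z).round(4))
a=cv2.imread('pics/w9.png')[70:170,270:370]; cv2.imwrite('pics/zw9.png',cv2.resize(a,None,fx=6,fy=6,interpolation=cv2.INTER_CUBIC))
go((.505,-.274,.103))
E
```

```text
[ 0.5038 -0.2758  0.107 ]
[ 0.5044 -0.2757  0.115 ]
[ 0.5053 -0.2783  0.134 ]
t 19.43 pos [ 0.4444 -0.2625  0.2477] yaw -98.23 tilt [ 4.e-04 -7.e-04 -1.e+00] w 0.0854 F [-0.3 -0.5 -0. ]
tool mm [  2.6 -61.5 144.8] rows 5 [  0.53 -12.3   28.95]
```

View pics/zw9.png

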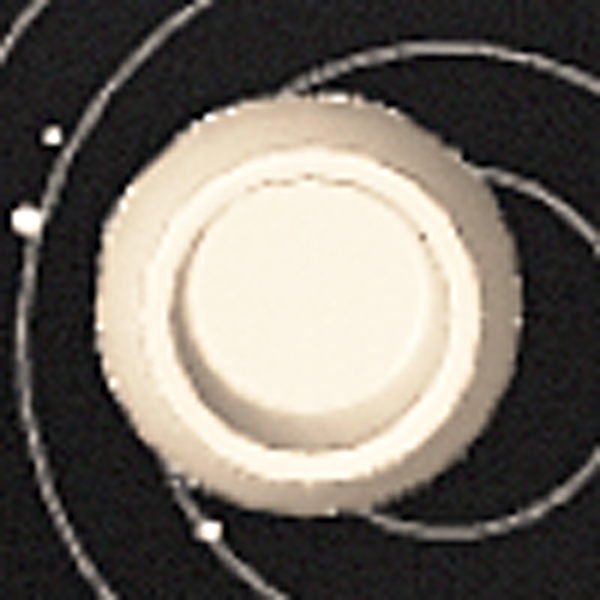

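```bash
python3 -m jog '1.4 -20 0 0 0 0;1.5 -20.8 0 0 0 0;1.5 -20 0 0 0 0;0 0 25 0 0 0;0 0 30 0 0 0;0 0 30 0 0 0;0 0 30 0 0 0;0 0 20 0 0 0;0 0 10 0 0 0;0 0 4.7 0 0 0;0 0 0 0 0 0' 100
python3 - <<'E'
from h import *
go((.504,-.2755,.098)); snap('side','s10')
a=cv2.imread('pics/side0.png')
a=cv2.imread('pics/s10.png')[100:220,290:430]; cv2.imwrite('pics/zs10.png',cv2.resize(a,None,fx=5,fy=5,interpolation=cv2.INTER_CUBIC))
E
```

```text
time: 20.35
position: [0.5038, -0.2756, 0.0974]
tcp_rot: [2.055, -2.376, -0.001]
force: [0.5, 0.0, 0.9]
grip_width: 0.0853
t 20.35 pos [ 0.5038 -0.2756  0.0974] yaw -98.3 tilt [-7.e-04  2.e-04 -1.e+00] w 0.0853 F [0.5 0.  0.9]
tool mm [-0.2 -0.1 -0.6] rows 1 [-0.16 -0.13 -0.64]
```

View pics/zs10.png

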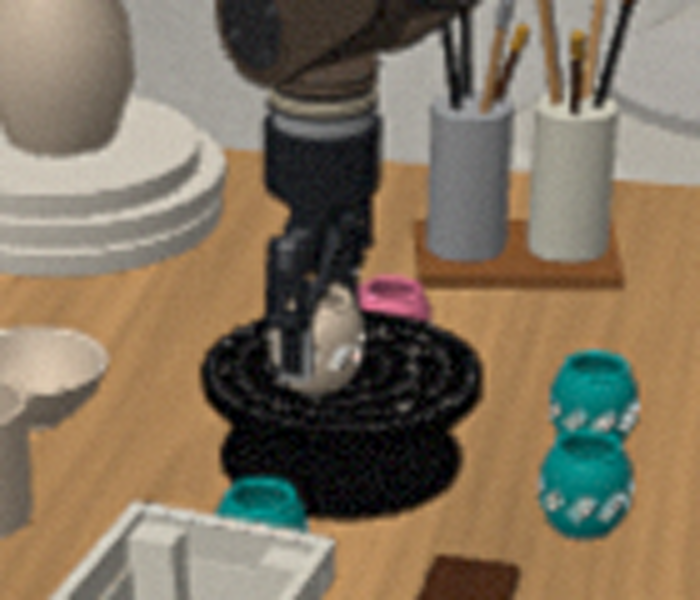

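```bash
python3 -m jog '0 0 0 0 0 0;0 0 0 0 0 0;0 0 0 0 0 0;0 0 0 0 0 0;0 0 0 0 0 0' 50 40
python3 -m jog '0 0 -3 0 0 0;0 0 -5 0 0 0;0 0 -8 0 0 0;0 0 -8 0 0 0;0 0 0 0 0 0'
python3 - <<'E'
from h import *
go((.504,-.2755,.098)); snap('side','s11'); snap('wrist','w11')
a=cv2.imread('pics/s11.png')[100:220,290:430]; cv2.imwrite('pics/zs11.png',cv2.resize(a,None,fx=5,fy=5,interpolation=cv2.INTER_CUBIC))
E
```

```text
time: 20.82
position: [0.5051, -0.2766, 0.0999]
tcp_rot: [-2.054, 2.376, -0.006]
force: [-0.6, 0.2, 6.2]
grip_width: 0.0576
time: 21.23
position: [0.5049, -0.2764, 0.1239]
tcp_rot: [-2.054, 2.377, -0.006]
force: [0.8, -0.9, -0.3]
grip_width: 0.0579
t 21.23 pos [ 0.5049 -0.2764  0.1239] yaw -98.33 tilt [ 0.0028 -0.0026 -1.    ] w 0.0579 F [ 0.8 -0.9 -0.3]
tool mm [-0.8  1.1 25.9] rows 1 [-0.8   1.08 25.92]
```

View pics/zs11.png

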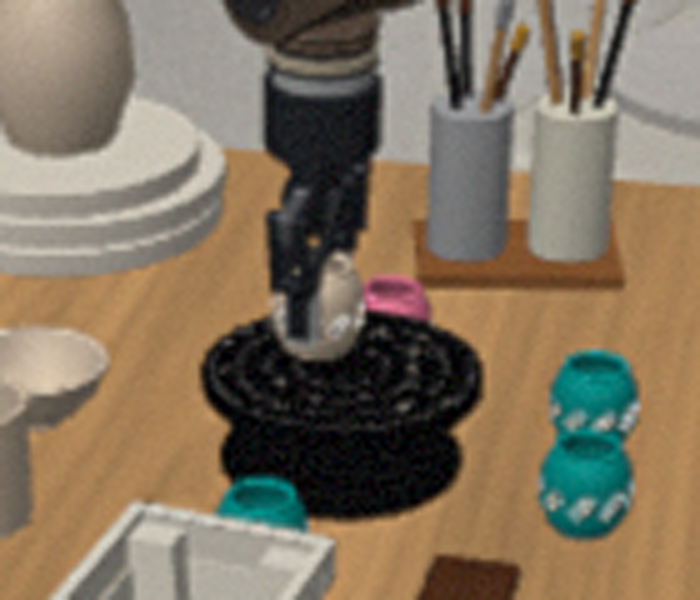

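View pics/w11.png

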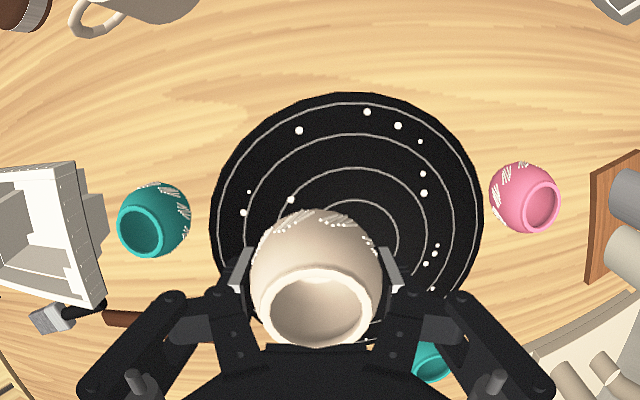

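```bash
python3 -m jog '0 0 -15 0 0 0;0 0 -25 0 0 0;0 0 -30 0 0 0;0 0 -30 0 0 0;0 0 -20 0 0 0;0 0 -10 0 0 0;0 0 0 0 0 0'
python3 - <<'E'
from h import *
go((.515,.269,.25)); snap('top','t12')
a=cv2.imread('pics/t12.png')[170:270,130:290]; cv2.imwrite('pics/zt12.png',cv2.resize(a,None,fx=5,fy=5,interpolation=cv2.INTER_CUBIC))
E
```

```text
time: 21.92
position: [0.5049, -0.2764, 0.2546]
tcp_rot: [-2.054, 2.376, -0.009]
force: [0.0, 0.1, -2.2]
grip_width: 0.058
t 21.92 pos [ 0.5049 -0.2764  0.2546] yaw -98.33 tilt [ 0.0043 -0.0037 -1.    ] w 0.058 F [ 0.   0.1 -2.2]
tool mm [-541.1   69.1    2.7] rows 16 [-33.82   4.32   0.17]
```

View pics/zt12.png

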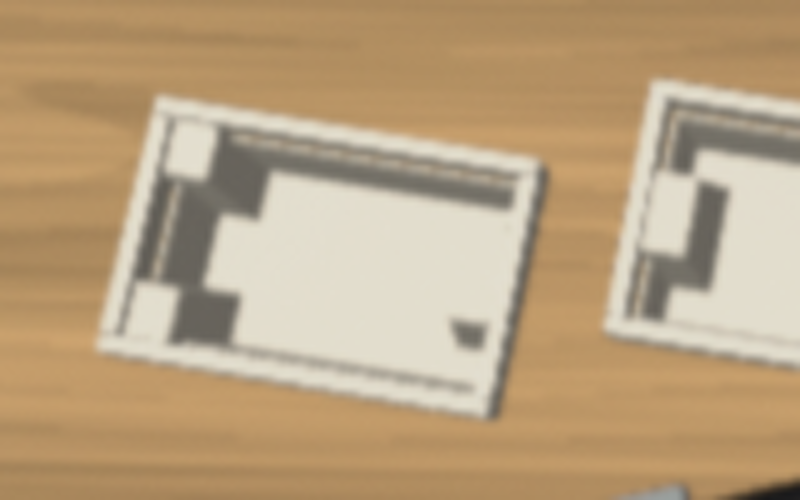

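```bash
cat > meas.py <<'E'
from h import *
def corners(n,L,z):
    cs=np.array([atz(n,p,z) for p in L]); c=cs.mean(0); u=(cs[0]+cs[3]-cs[1]-cs[2])/2
    print(cs.round(3).tolist(),'sides',[np.linalg.norm(cs[i]-cs[i-1]).round(3) for i in range(4)],'c',c.round(4),'yaw',np.degrees(np.arctan2(u[1],u[0])).round(2)); return c
E
python3 - <<'E'
from meas import *
corners('top',[(130+x/5-.4,170+y/5-.4) for x,y in((153,96),(547,158),(497,419),(96,351))],.078)
# side view of lower tray, from s11
a=cv2.imread('pics/s11.png')[225:325,250:360]; cv2.imwrite('pics/zs12.png',cv2.resize(a,None,fx=6,fy=6,interpolation=cv2.INTER_CUBIC))
E
```

```text
[[0.594, 0.359, 0.078], [0.566, 0.16, 0.078], [0.436, 0.178, 0.078], [0.466, 0.375, 0.078]] sides [np.float64(0.129), np.float64(0.201), np.float64(0.131), np.float64(0.2)] c [0.5155 0.2682 0.078 ] yaw 81.86
```

View pics/zs12.png

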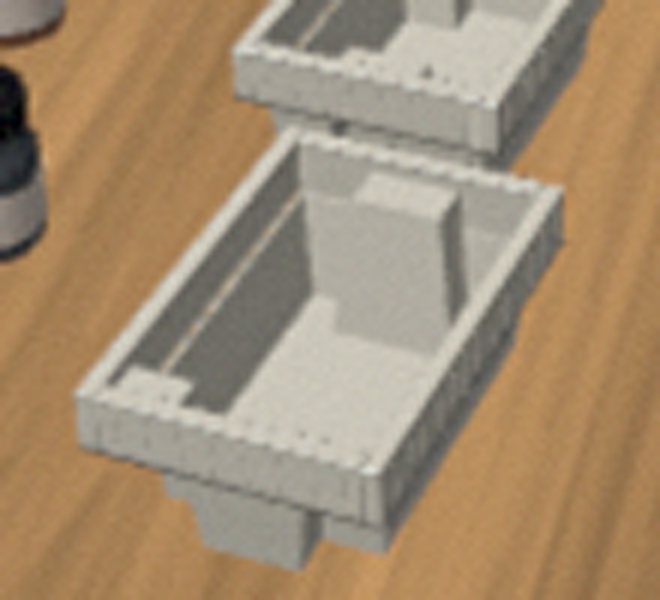

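```bash
python3 -m jog '-12 1.5 0 0 0 0;-24 3 0 0 0 0;-32 4.1 0 0 0 0;-34 4.4 0 0 0 0;-34 4.4 0 0 0 0;-34 4.4 0 0 0 0;-34 4.4 0 0 0 0;-34 4.4 0 0 0 0;-34 4.4 0 0 0 0;-34 4.4 0 0 0 0;-34 4.4 0 0 0 0;-34 4.4 0 0 0 0;-34 4.4 0 0 0 0;-34 4.4 0 0 0 0;-34 4.4 0 0 0 0;-34 4.4 0 0 0 0;-34 4.4 0 0 0 0;-22 2.7 0 0 0 0;-9 1.1 0 0 0 0;0 0 0 0 0 0'
python3 - <<'E'
from h import *
go((.5155,.2685,.03),-98.2); rot(-98.2)
snap('wrist','w13')
for p in ((.593,.358,.078),(.564,.163,.078),(.437,.18,.078),(.466,.375,.078)): print(np.round(proj('wrist',p),1))
E
```

```text
time: 23.63
position: [0.5121, 0.3057, 0.2488]
tcp_rot: [2.055, -2.37, -0.002]
force: [-1.1, -0.6, -2.3]
grip_width: 0.0581
t 23.63 pos [0.5121 0.3057 0.2488] yaw -98.15 tilt [-0.0044 -0.0018 -1.    ] w 0.0581 F [-1.1 -0.6 -2.3]
tool mm [ 35.8  -9.5 218.8] rows 7 [ 5.12 -1.36 31.26]
toolz units 0.01 mod +-72
rot units [ 0.047 -0.028  0.011]
[248.5 107.6]
[445.5 112.3]
[434.7 228.8]
[256.3 229.5]
```

View pics/w13.png

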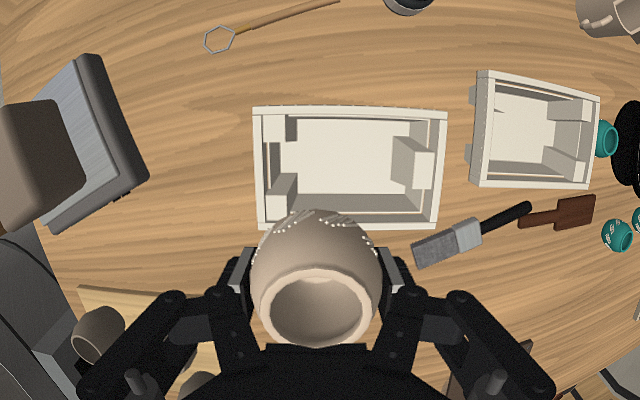

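```bash
python3 -m jog '10 -2.5 0 0.02 0 0;18 -4.5 0 0.03 -0.03 0;9.3 -2.5 0 0 0 0;0 0 15 0 0 0;0 0 28 0 0 0;0 0 28 0 0 0;0 0 28 0 0 0;0 0 20 0 0 0;0 0 10 0 0 0;0 0 0 0 0 0'
python3 - <<'E'
from h import *
go((.5155,.2672,.0289),-98.2); rot(-98.2)
snap('wrist','w14');snap('side','s14')
a=cv2.imread('pics/s14.png')[180:330,230:390]; cv2.imwrite('pics/zs14.png',cv2.resize(a,None,fx=4,fy=4,interpolation=cv2.INTER_CUBIC))
E
```

```text
time: 24.52
position: [0.517, 0.2638, 0.1196]
tcp_rot: [2.051, -2.378, -0.0]
force: [-0.5, -0.6, -1.9]
grip_width: 0.0578
t 24.52 pos [0.517  0.2638 0.1196] yaw -98.45 tilt [-9.e-04 -5.e-04 -1.e+00] w 0.0578 F [-0.5 -0.6 -1.9]
tool mm [-3.2  1.9 90.7] rows 3 [-1.05  0.62 30.22]
toolz units -0.05 mod +-72
rot units [ 0.009 -0.007 -0.05 ]
```

View pics/w14.png

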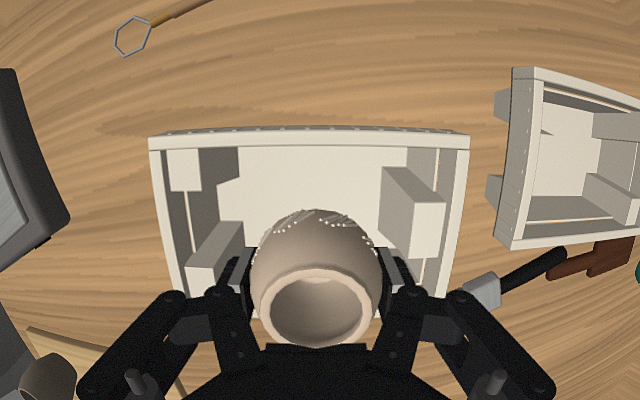

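View pics/zs14.png

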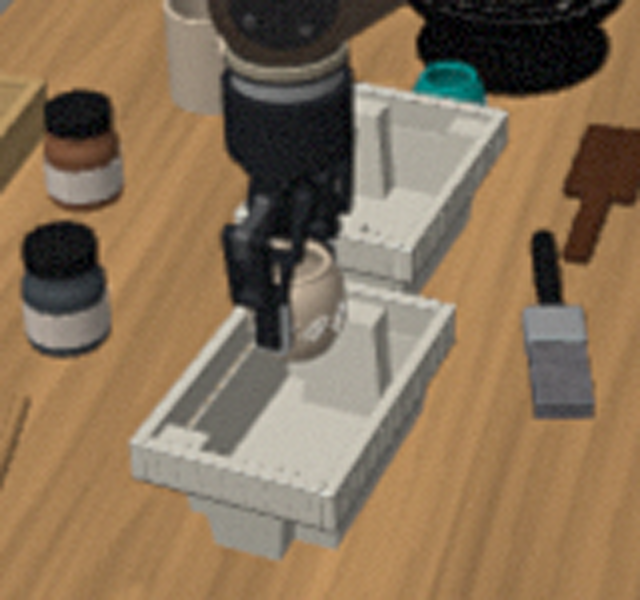

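```bash
python3 -m jog '-3.2 1.9 4 0 0 -0.05;0 0 20 0 0 0;0 0 24 0 0 0;0 0 20 0 0 0;0 0 10 0 0 0;0 0 4 0 0 0;0 0 2 0 0 0;0 0 0 0 0 0'
python3 - <<'E'
from h import *
go((.5155,.2672,.0289),-98.2)
snap('wrist','w15')
E
```

```text
time: 25.28
position: [0.5186, 0.2699, 0.0397]
tcp_rot: [-2.055, 2.367, -0.004]
force: [-0.4, -0.3, -2.2]
grip_width: 0.0582
t 25.28 pos [0.5186 0.2699 0.0397] yaw -98.07 tilt [ 0.0068  0.0021 -1.    ] w 0.0582 F [-0.4 -0.3 -2.2]
tool mm [ 3.1  2.7 10.7] rows 1 [ 3.11  2.74 10.74]
toolz units 0.03 mod +-72
```

View pics/w15.png

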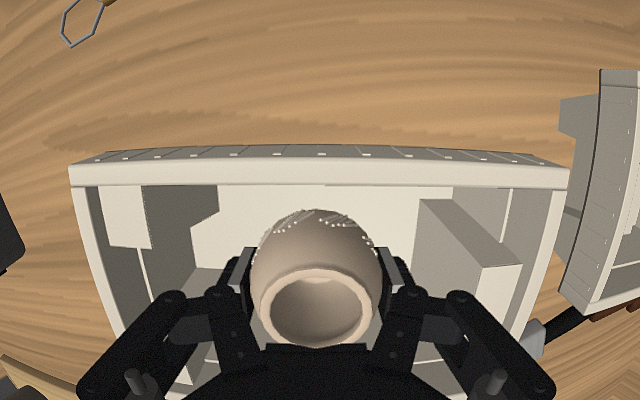

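```bash
python3 -m jog '0 2 4 0 0 0;0 0 3 0 0 0;0 0 2 0 0 0;0 0 0 0 0 0'; python3 -m jog '0 0 0.7 0 0 0;0 0 0.5 0 0 0;0 0 0 0 0 0'
```

```text
time: 25.67
position: [0.5154, 0.2697, 0.0292]
tcp_rot: [-2.057, 2.369, -0.003]
force: [-0.3, -0.2, -3.0]
grip_width: 0.0577
time: 25.92
position: [0.5157, 0.2698, 0.029]
tcp_rot: [-2.057, 2.369, -0.003]
force: [-2.0, -0.7, 2.1]
grip_width: 0.0578
```

```bash
python3 -m jog '0 0 0 0 0 0;0 0 0 0 0 0;0 0 0 0 0 0' 82; python3 -m jog '0 0 -5 0 0 0;0 0 -10 0 0 0;0 0 -20 0 0 0;0 0 0 0 0 0'
python3 - <<'E'
from h import *
go((.5155,.2672,.25))
snap('wrist','w16')
E
```

```text
time: 26.17
position: [0.5162, 0.2699, 0.0286]
tcp_rot: [-2.055, 2.368, -0.004]
force: [0.4, 1.0, 0.5]
grip_width: 0.07
time: 26.5
position: [0.5184, 0.2707, 0.0678]
tcp_rot: [-2.052, 2.363, -0.008]
force: [0.9, -0.4, 0.9]
grip_width: 0.0703
t 26.5 pos [0.5184 0.2707 0.0678] yaw -98.07 tilt [ 0.0124  0.0039 -0.9999] w 0.0703 F [ 0.9 -0.4  0.9]
tool mm [   2.9    0.3 -182.2] rows 6 [  0.48   0.04 -30.37]
```

View pics/w16.png

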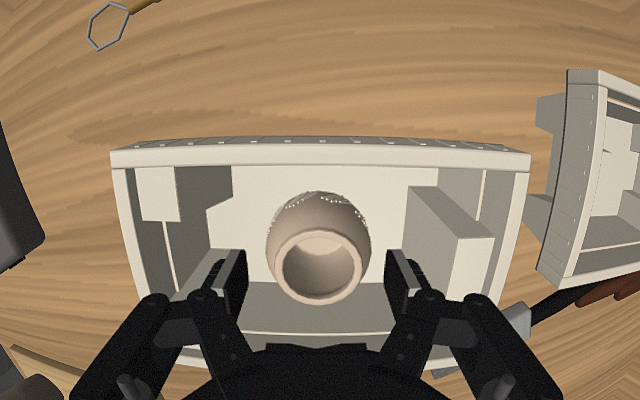

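```bash
python3 -m jog '0 0 -20 0 0 0;0 0 -30 0 0 0;0 0 -33 0 0 0;0 0 -33 0 0 0;0 0 -33 0 0 0;0 0 -33 0 0 0;0 0 0 0 0 -1;0 0 0 0 0 -1;0 0 0 0 0 -1;0 0 0 0 0 -1;0 0 0 0 0 -1;0 0 0 0 0 -1;0 0 0 0 0 -1;0 0 0 0 0 -1;0 0 0 0 0 -1;0 0 0 0 0 -1;0 0 0 0 0 -1;0 0 0 0 0 -1;0 0 0 0 0 -1;0 0 0 0 0 -1' 40 60
python3 -m jog '0 0 0 0 0 -1;0 0 0 0 0 -1;0 0 0 0 0 -1;0 0 0 0 0 -1;0 0 0 0 0 0'
python3 - <<'E'
from h import *
go((.59,.0113,.25),-8.3); rot(-8.3)
E
```

```text
time: 28.22
position: [0.5144, 0.2694, 0.2445]
tcp_rot: [-3.047, 0.755, -0.006]
force: [-0.6, -0.2, -0.1]
grip_width: 0.0342
time: 28.63
position: [0.5144, 0.2694, 0.2446]
tcp_rot: [-3.132, 0.219, -0.006]
force: [0.3, 0.1, 0.4]
grip_width: 0.0336
t 28.63 pos [0.5144 0.2694 0.2446] yaw -8.0 tilt [ 0.004   0.0013 -1.    ] w 0.0336 F [0.3 0.1 0.4]
tool mm [110.8 245.1  -5.4] rows 8 [13.84 30.63 -0.68]
toolz units 0.06 mod +-72
rot units [-0.021 -0.044  0.061]
```

```bash
python3 -m jog '10 22 0 -0.02 -0.04 0.06;14.4 32 0 0 0 0;14.4 32 0 0 0 0;14.4 32 0 0 0 0;14.4 32 0 0 0 0;14.4 32 0 0 0 0;14.4 32 0 0 0 0;10 22 0 0 0 0;4.4 9 0 0 0 0;0 0 0 0 0 0'
python3 - <<'E'
from h import *
go((.59,.0113,.25),-8.3); rot(-8.3)
snap('wrist','w17'); snap('top','t17')
a=cv2.imread('pics/w17.png')[70:290,170:350]; cv2.imwrite('pics/zw17.png',cv2.resize(a,None,fx=2.7,fy=2.7,interpolation=cv2.INTER_CUBIC))
E
```

```text
time: 29.47
position: [0.589, 0.009, 0.2449]
tcp_rot: [-3.132, 0.237, -0.001]
force: [-0.2, -0.3, -0.6]
grip_width: 0.0338
t 29.47 pos [0.589  0.009  0.2449] yaw -8.65 tilt [ 7.e-04  2.e-04 -1.e+00] w 0.0338 F [-0.2 -0.3 -0.6]
tool mm [ 0.6 -2.4 -5.1] rows 1 [ 0.61 -2.39 -5.1 ]
toolz units -0.07 mod +-72
rot units [-0.004 -0.008 -0.071]
```

View pics/w17.png

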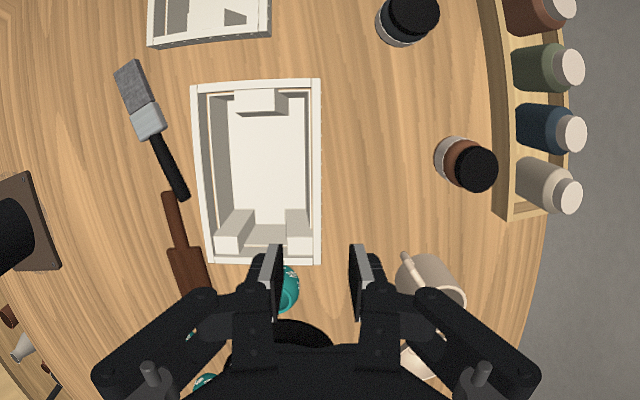

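View pics/t17.png

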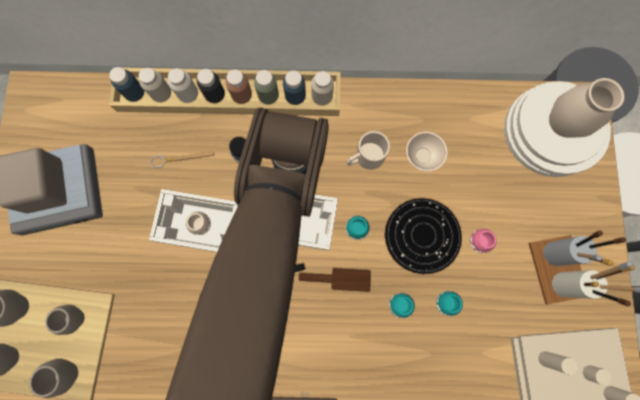

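```bash
python3 -m jog '0.6 -2.4 15 0 0 -0.07;0 0 28 0 0 0;0 0 30 0 0 0;0 0 30 0 0 0;0 0 30 0 0 0;0 0 20 0 0 0;0 0 12 0 0 0;0 0 5 0 0 0;0 0 0 0 0 0'
python3 - <<'E'
from h import *
go((.59,.0113,.0734),-8.3); rot(-8.3)
snap('wrist','w18')
E
```

```text
time: 30.32
position: [0.5892, 0.0145, 0.0745]
tcp_rot: [-3.133, 0.218, 0.001]
force: [0.4, -0.1, -0.5]
grip_width: 0.0342
t 30.32 pos [0.5892 0.0145 0.0745] yaw -7.96 tilt [-6.e-04  7.e-04 -1.e+00] w 0.0342 F [ 0.4 -0.1 -0.5]
tool mm [1.2 3.1 1.1] rows 1 [1.24 3.07 1.13]
toolz units 0.07 mod +-72
rot units [-0.007  0.008  0.068]
```

View pics/w18.png

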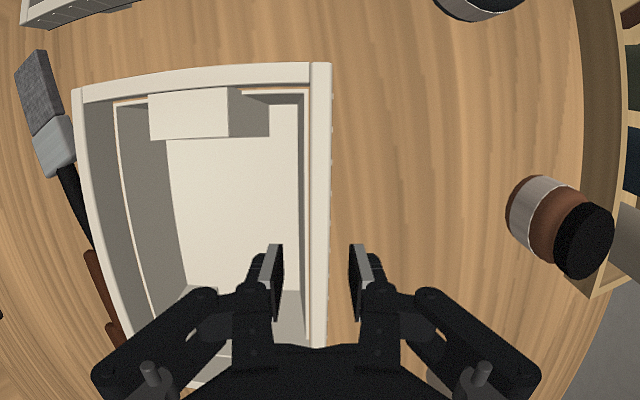

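```bash
python3 -m jog '1.3 3 0 0 0 0.05;0 0 0 0 0 0;0 0 0 0 0 0;0 0 0 0 0 0;0 0 0 0 0 0;0 0 0 0 0 0' 0 80
python3 -m jog '0 0 -8 0 0 0;0 0 -15 0 0 0;0 0 -20 0 0 0;0 0 -20 0 0 0;0 0 0 0 0 0'
python3 - <<'E'
from h import *
go((.575,.26,.25),-8.3); rot(-8.3)
snap('wrist','w19'); snap('side','s19')
E
```

```text
time: 30.87
position: [0.5919, 0.0098, 0.0777]
tcp_rot: [-3.133, 0.227, -0.006]
force: [-1.7, -0.7, 6.0]
grip_width: 0.0067
time: 31.28
position: [0.5934, 0.0097, 0.1431]
tcp_rot: [3.133, -0.227, 0.016]
force: [0.9, -0.8, -2.2]
grip_width: 0.007
t 31.28 pos [0.5934 0.0097 0.1431] yaw -8.29 tilt [ 0.0101 -0.001  -0.9999] w 0.007 F [ 0.9 -0.8 -2.2]
tool mm [ -53.2 -245.1 -107.4] rows 8 [ -6.65 -30.63 -13.42]
toolz units 0.0 mod +-72
rot units [-0.005 -0.117  0.002]
```

View pics/w19.png

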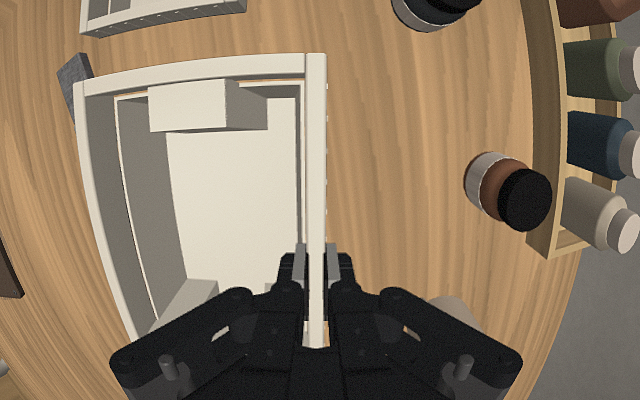

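View pics/s19.png

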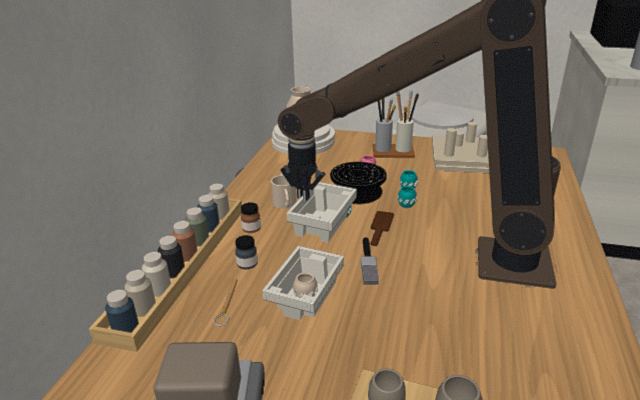

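```bash
python3 -m jog '0 0 -15 0 0 0;0 0 -25 0 0 0;0 0 -25 0 0 0;0 0 -12 0 0 0;-3 -12 0 0 0 0;-6 -26 0 0 0 0;-7 -30 0 0 0 0;-7 -30 0 0 0 0;-7 -30 0 0 0 0;-7 -30 0 0 0 0;-7 -30 0 0 0 0;-6 -26 0 0 0 0;-3 -16 0 0 0 0;-1 -8 0 0 0 0;0 0 0 0 0 0;0 0 0 0 0 0'
python3 - <<'E'
from h import *
go((.5744,.2595,.25),-8.3); rot(-8.3)
snap('wrist','w20'); snap('side','s20'); snap('top','t20')
for k in 'ts':
    a=cv2.imread(f'pics/{k}20.png'); a=a[170:270,130:290] if k=='t' else a[180:330,230:390]
    cv2.imwrite(f'pics/z{k}20.png',cv2.resize(a,None,fx=4,fy=4,interpolation=cv2.INTER_CUBIC))
E
```

```text
time: 32.72
position: [0.5705, 0.2533, 0.2135]
tcp_rot: [3.132, -0.225, -0.002]
force: [0.5, -1.6, -3.0]
grip_width: 0.0068
t 32.72 pos [0.5705 0.2533 0.2135] yaw -8.23 tilt [-0.0016 -0.0012 -1.    ] w 0.0068 F [ 0.5 -1.6 -3. ]
tool mm [  2.9  -6.7 -36.5] rows 2 [  1.44  -3.34 -18.25]
toolz units 0.01 mod +-72
rot units [0.016 0.016 0.014]
```

View pics/w20.png

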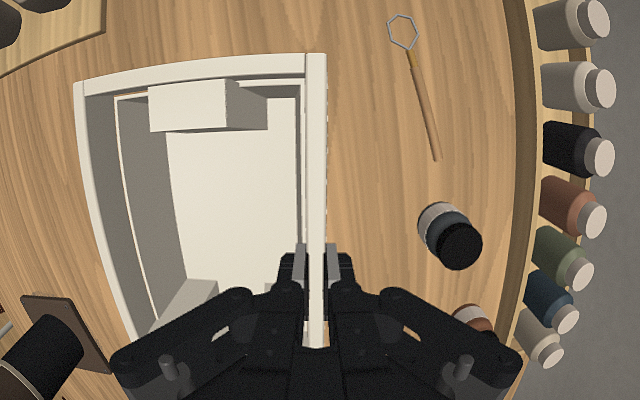

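View pics/zt20.png

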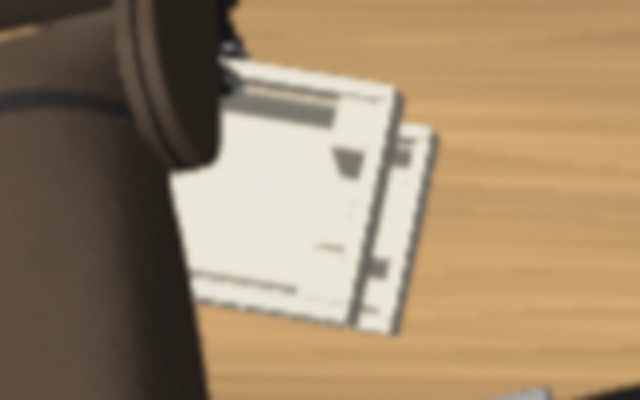

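View pics/zs20.png

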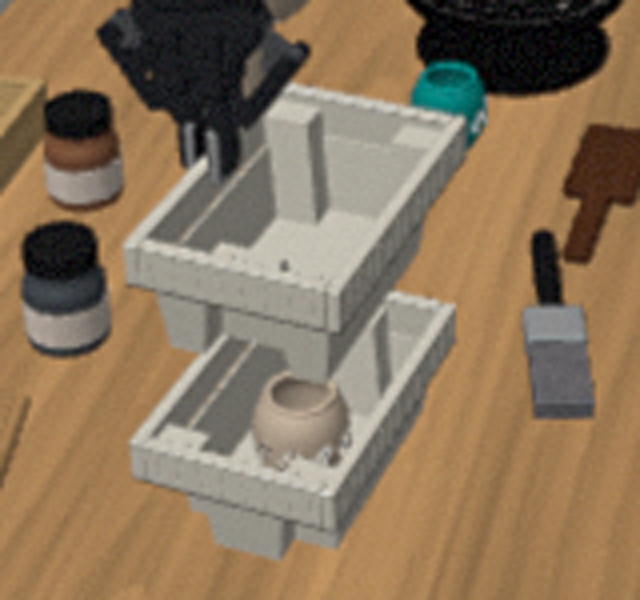

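```bash
python3 -m jog '1.5 -3.4 0 0 0 0;1.4 -3.3 0 0.02 0.02 0;0 0 8 0 0 0;0 0 15 0 0 0;0 0 12 0 0 0;0 0 6 0 0 0;0 0 3 0 0 0;0 0 0 0 0 0;0 0 0 0 0 0'
python3 - <<'E'
from h import *
go((.5744,.2595,.148),-8.3); rot(-8.3)
snap('wrist','w21'); snap('side','s21'); snap('top','t21')
for k in 'ts':
    a=cv2.imread(f'pics/{k}21.png'); a=a[170:270,150:270] if k=='t' else a[190:320,240:370]
    cv2.imwrite(f'pics/z{k}21.png',cv2.resize(a,None,fx=6 if k=='t' else 4.6,fy=6 if k=='t' else 4.6,interpolation=cv2.INTER_CUBIC))
E
```

```text
time: 33.62
position: [0.5755, 0.2597, 0.1715]
tcp_rot: [-3.131, 0.227, -0.005]
force: [-0.6, -0.9, -3.1]
grip_width: 0.0067
t 33.62 pos [0.5755 0.2597 0.1715] yaw -8.28 tilt [ 0.0033  0.0018 -1.    ] w 0.0067 F [-0.6 -0.9 -3.1]
tool mm [-1.1  0.4 23.5] rows 1 [-1.13  0.44 23.51]
toolz units 0.0 mod +-72
rot units [-0.026 -0.034  0.004]
```

View pics/zs21.png

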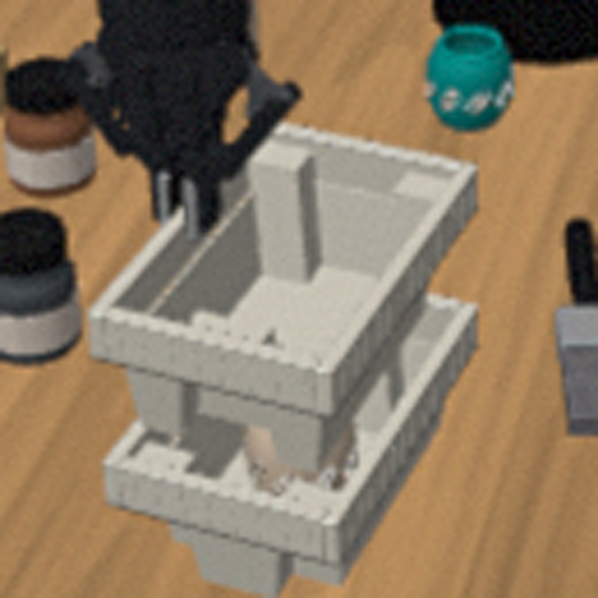

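View pics/zt21.png

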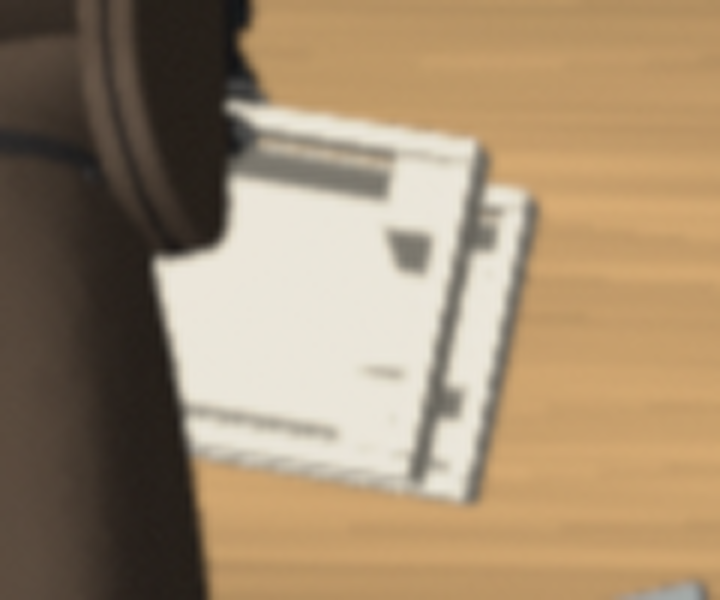

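```bash
python3 - <<'E'
from h import *
T=lambda x,y:(150+x/6-.4,170+y/6-.4); S=lambda x,y:(240+x/4.6-.4,190+y/4.6-.4)
print('U TR',tri('top',T(485,140),'side',S(280,125)))
print('U BR',tri('top',T(412,487),'side',S(477,168)))
print('L BR',tri('top',T(475,502),'side',S(477,305)))
# for hypothesised centres, project
def cor(c,yaw,z):
    a=np.radians(yaw); u=np.array([np.cos(a),np.sin(a)]); v=np.array([-u[1],u[0]])
    return [np.r_[c+sx*.098*u+sy*.065*v,z] for sx,sy in((1,1),(1,-1),(-1,-1),(-1,1))]
for nm,c,yaw,z in(('L',(.5155,.268),81.8,.078),('U',(.5155,.268),81.8,.172),('U+5',(.5155,.268),81.8,.177)):
    for p in cor(np.array(c),yaw,z):
        a=proj('top',p);b=proj('side',p); print(nm,p.round(3),'T',((a[0]+.4-150)*6,(a[1]+.4-170)*6),'S',((b[0]+.4-240)*4.6,(b[1]+.4-190)*4.6))
E
```

```text
U TR [0.56080667 0.16287316 0.16700863]
U BR [0.43693923 0.18368443 0.16705888]
L BR [0.43818367 0.17913451 0.07427782]
L [0.465 0.374 0.078] T (np.float64(-1.9733831360583167), np.float64(422.3053542751607)) S (np.float64(339.9276372796042), np.float64(520.7001973664134))
L [0.594 0.356 0.078] T (np.float64(72.07238844599124), np.float64(115.31237329182977)) S (np.float64(103.61591148779779), np.float64(458.89840161000035))
L [0.566 0.162 0.078] T (np.float64(533.3407304268344), np.float64(190.27218378078538)) S (np.float64(267.02856721077194), np.float64(253.40215133443152))
L [0.437 0.18  0.078] T (np.float64(469.90089605490846), np.float64(500.86400658744543)) S (np.float64(480.3988627939589), np.float64(301.1914718627748))
U [0.465 0.374 0.172] T (np.float64(-99.7516048206034), np.float64(394.6349296087114)) S (np.float64(334.870282012025), np.float64(365.6059269666551))
U [0.594 0.356 0.172] T (np.float64(-16.184625257088385), np.float64(59.188961068084154)) S (np.float64(89.18082492915596), np.float64(307.00895010413745))
U [0.566 0.162 0.172] T (np.float64(488.6139930367583),
[... 179 characters left out ...]
655346)) S (np.float64(481.139089438558), np.float64(157.21633273475217))
U+5 [0.465 0.374 0.177] T (np.float64(-105.48918939987271), np.float64(393.0112408247177)) S (np.float64(334.58934297178274), np.float64(356.99034962082663))
U+5 [0.594 0.356 0.177] T (np.float64(-21.351119201976815), np.float64(55.903542071289735)) S (np.float64(88.38020299513605), np.float64(298.5846136148581))
U+5 [0.566 0.162 0.177] T (np.float64(485.99421410855234), np.float64(138.07165116090368)) S (np.float64(259.7639431058749), np.float64(104.60426614495499))
U+5 [0.437 0.18  0.177] T (np.float64(414.71543500297196), np.float64(479.5377774407234)) S (np.float64(481.17999285235356), np.float64(149.260560357448))
```

```bash
python3 -m jog '-0.5 3.2 4 0 0 0;0 0 5 0 0 0;0 0 3 0 0 0;0 0 0 0 0 0;0 0 0 0 0 0'
python3 - <<'E'
from h import *
go((.5744,.2595,.148),-8.3); rot(-8.3)
snap('side','s22'); snap('top','t22')
for k in 'ts':
    a=cv2.imread(f'pics/{k}22.png'); a=a[170:270,150:270] if k=='t' else a[190:320,240:370]
    cv2.imwrite(f'pics/z{k}22.png',cv2.resize(a,None,fx=6 if k=='t' else 4.6,fy=6 if k=='t' else 4.6,interpolation=cv2.INTER_CUBIC))
E
```

```text
time: 34.18
position: [0.5741, 0.2565, 0.1587]
tcp_rot: [-3.132, 0.227, -0.003]
force: [-0.8, -0.2, -2.6]
grip_width: 0.0065
t 34.18 pos [0.5741 0.2565 0.1587] yaw -8.28 tilt [ 0.002   0.0015 -1.    ] w 0.0065 F [-0.8 -0.2 -2.6]
tool mm [-0.1 -3.  10.8] rows 1 [-0.15 -2.98 10.75]
toolz units 0.0 mod +-72
rot units [-0.02  -0.02   0.003]
```

View pics/zs22.png

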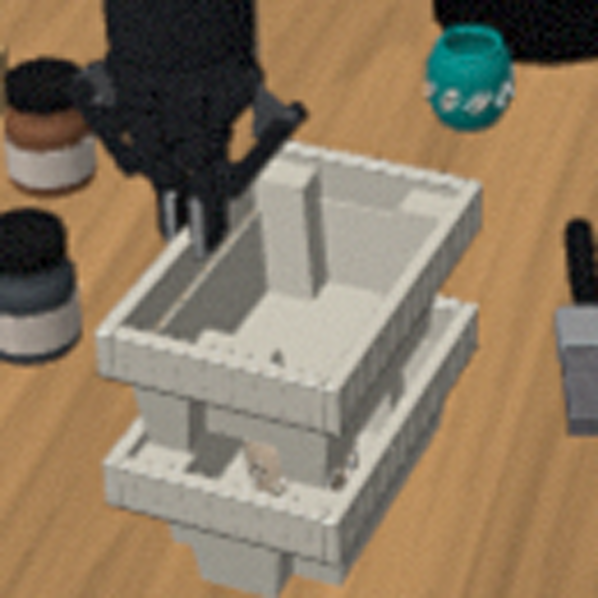

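View pics/zt22.png

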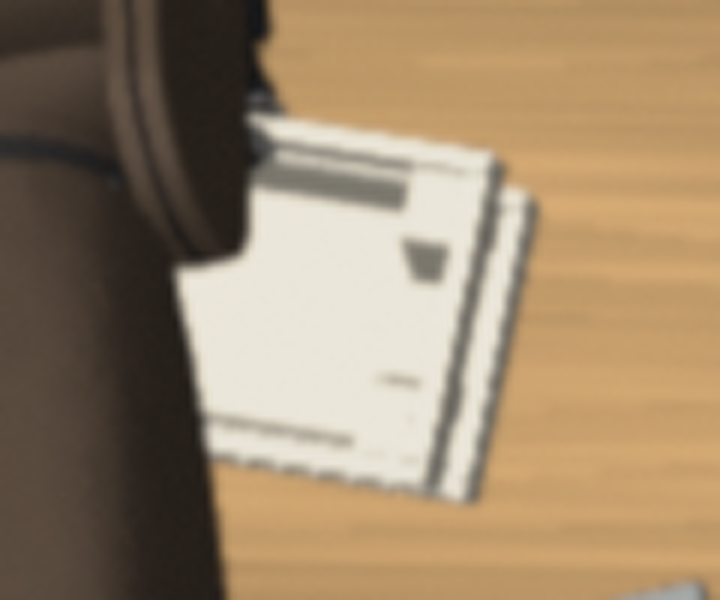

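```bash
python3 - <<'E'
from h import *
from scipy.optimize import least_squares
T=lambda x,y:np.array((150+x/6-.4,170+y/6-.4)); S=lambda x,y:np.array((240+x/4.6-.4,190+y/4.6-.4))
print(sense()['position'],np.degrees(sense()['q']).round(1))
def cor(p):
    c=p[:2];a=p[2];z=p[3]; u=np.array([np.cos(a),np.sin(a)]); v=np.array([-u[1],u[0]])
    return [np.r_[c+sx*.098*u+sy*.065*v,z] for sx,sy in((1,1),(1,-1),(-1,-1),(-1,1))]
for nm,z0,obs in(('L',.078,[('top',2,T(537,197)),('top',3,T(475,502)),('side',3,S(477,305)),('side',0,S(335,530)),('side',1,S(105,465))]),
 ('U',.16,[('top',2,T(500,158)),('top',3,T(432,493)),('side',3,S(480,187)),('side',0,S(335,392)),('side',1,S(100,333))])):
    f=lambda p:np.concatenate([np.array(proj(n,cor(p)[i]))-o for n,i,o in obs])
    r=least_squares(f,[.515,.268,1.428,z0]); print(nm,r.x[:2].round(4),np.degrees(r.x[2]).round(2),r.x[3].round(4),'res',r.fun.round(1))
E
```

```text
[0.57447451 0.25666233 0.15939233] [1.480e+01 1.530e+01 1.011e+02 1.000e-01 6.340e+01 2.310e+01]
L [0.5163 0.2671] 81.39 0.0728 res [ 0.3 -0.7 -0.3 -0.1  0.7  0.8  0.5 -0.5 -0.5 -0. ]
U [0.5141 0.2664] 81.37 0.1544 res [ 0.4 -0.2 -0.2 -0.4  1.1 -0.6  0.6  0.5 -1.1  0.2]
```

```bash
python3 -m jog '1.5 0 2 0 0 0;0 0 3 0 0 0;0 0 2 0 0 0;0 0 1.5 0 0 0;0 0 0 0 0 0'; python3 -m jog '0 0 1 0 0 0;0 0 0.7 0 0 0;0 0 0 0 0 0';
```

```text
time: 34.7
position: [0.5756, 0.2563, 0.1502]
tcp_rot: [-3.132, 0.227, -0.003]
force: [-0.0, 0.8, -3.4]
grip_width: 0.0066
time: 34.95
position: [0.5759, 0.2564, 0.1491]
tcp_rot: [-3.132, 0.227, -0.004]
force: [0.0, -0.7, -2.9]
grip_width: 0.007
```

```bash
python3 -m jog '0 0 0.7 0 0 0;0 0 0.5 0 0 0;0 0 0 0 0 0'; python3 -m jog '0 0 0.7 0 0 0;0 0 0.5 0 0 0;0 0 0 0 0 0'
```

```text
time: 35.2
position: [0.5762, 0.2565, 0.1483]
tcp_rot: [-3.131, 0.227, -0.006]
force: [0.2, -0.4, -2.6]
grip_width: 0.0065
time: 35.45
position: [0.5765, 0.2565, 0.1478]
tcp_rot: [-3.131, 0.227, -0.007]
force: [0.7, -0.8, 1.2]
grip_width: 0.0068
```

```bash
python3 -m jog '0 0 0.5 0 0 0;0 0 0 0 0 0'
python3 - <<'E'
from h import *
rot(-8.3); print(sense()['moment'])
snap('side','s23'); snap('top','t23')
for k in 'ts':
    a=cv2.imread(f'pics/{k}23.png'); a=a[170:270,150:270] if k=='t' else a[190:320,240:370]
    cv2.imwrite(f'pics/z{k}23.png',cv2.resize(a,None,fx=6 if k=='t' else 4.6,fy=6 if k=='t' else 4.6,interpolation=cv2.INTER_CUBIC))
E
```

```text
time: 35.62
position: [0.5767, 0.2564, 0.1477]
tcp_rot: [-3.131, 0.227, -0.007]
force: [0.0, -0.9, 4.3]
grip_width: 0.0065
rot units [-0.029 -0.052  0.004]
[-0.21189169  0.11638828  0.03023355]
```

View pics/zs23.png

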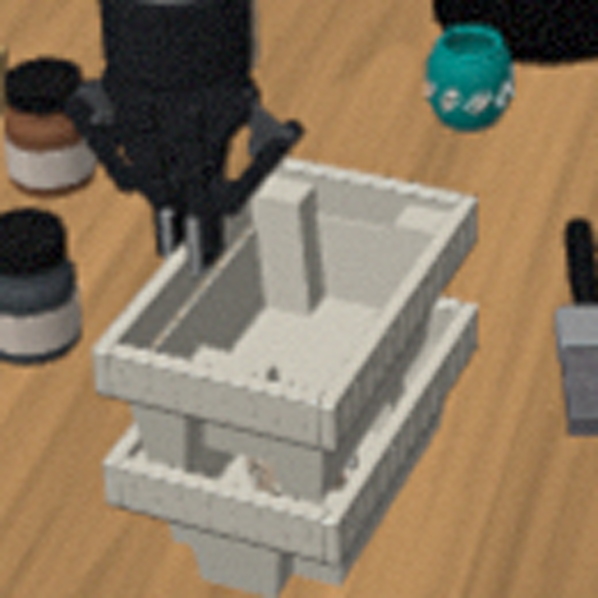

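View pics/zt23.png

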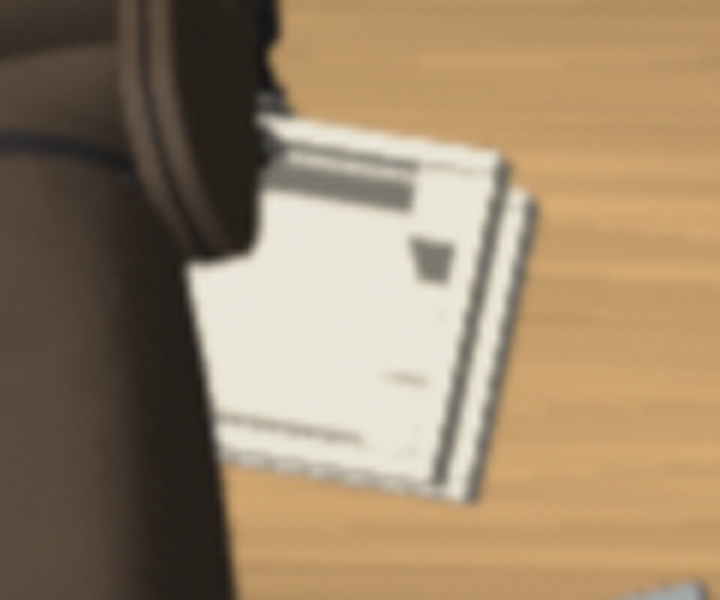

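```bash
python3 - <<'E'
from h import *
from scipy.optimize import least_squares
T=lambda x,y:np.array((150+x/6-.4,170+y/6-.4)); S=lambda x,y:np.array((240+x/4.6-.4,190+y/4.6-.4))
def cor(p):
    c=p[:2];a=p[2];z=p[3]; u=np.array([np.cos(a),np.sin(a)]); v=np.array([-u[1],u[0]])
    return [np.r_[c+sx*.098*u+sy*.065*v,z] for sx,sy in((1,1),(1,-1),(-1,-1),(-1,1))]
obs=[('top',2,T(508,157)),('top',3,T(441,490)),('side',3,S(476,203)),('side',0,S(333,412)),('side',1,S(97,350))]
f=lambda p:np.concatenate([np.array(proj(n,cor(p)[i]))-o for n,i,o in obs])
r=least_squares(f,[.515,.268,1.428,.148]); print(r.x[:2].round(4),np.degrees(r.x[2]).round(2),r.x[3].round(4),'res',r.fun.round(1))
E
```

```text
[0.5163 0.2658] 81.5 0.1428 res [ 0.3 -0.  -0.2 -0.6  1.1 -0.4  0.4  0.1 -0.8  0.4]
```

```bash
python3 -m jog '0 0 0 0 0 0;0 0 0 0 0 0;0 0 0 0 0 0;0 0 0 0 0 0' 35; python3 -m jog '0 0 -5 0 0 0;0 0 -12 0 0 0;0 0 -25 0 0 0;0 0 -35 0 0 0;0 0 -35 0 0 0;0 20 -10 0 0 0;0 35 0 0 0 0;0 35 0 0 0 0;0 35 0 0 0 0;0 35 0 0 0 0;0 35 0 0 0 0;0 35 0 0 0 0;0 35 0 0 0 0;0 35 0 0 0 0;0 0 0 0 0 0;0 0 0 0 0 0'
python3 - <<'E'
from h import *
snap('side','s24'); snap('top','t24')
for k in 'ts':
    a=cv2.imread(f'pics/{k}24.png'); a=a[170:270,130:250] if k=='t' else a[190:320,240:370]
    cv2.imwrite(f'pics/z{k}24.png',cv2.resize(a,None,fx=6 if k=='t' else 4.6,fy=6 if k=='t' else 4.6,interpolation=cv2.INTER_CUBIC))
E
```

```text
time: 36.05
position: [0.5754, 0.2564, 0.1454]
tcp_rot: [-3.132, 0.227, -0.002]
force: [0.2, -0.7, 1.0]
grip_width: 0.03
time: 37.38
position: [0.5324, -0.0422, 0.2689]
tcp_rot: [-3.131, 0.232, -0.007]
force: [0.2, 0.6, 0.3]
grip_width: 0.0301
```

View pics/zs24.png

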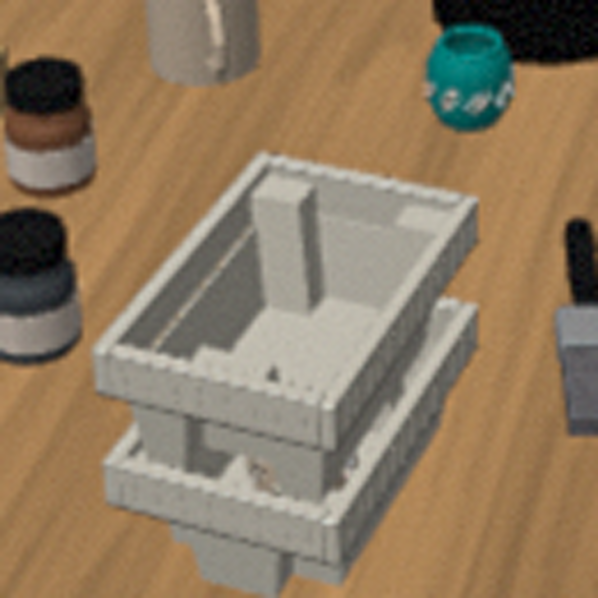

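View pics/zt24.png

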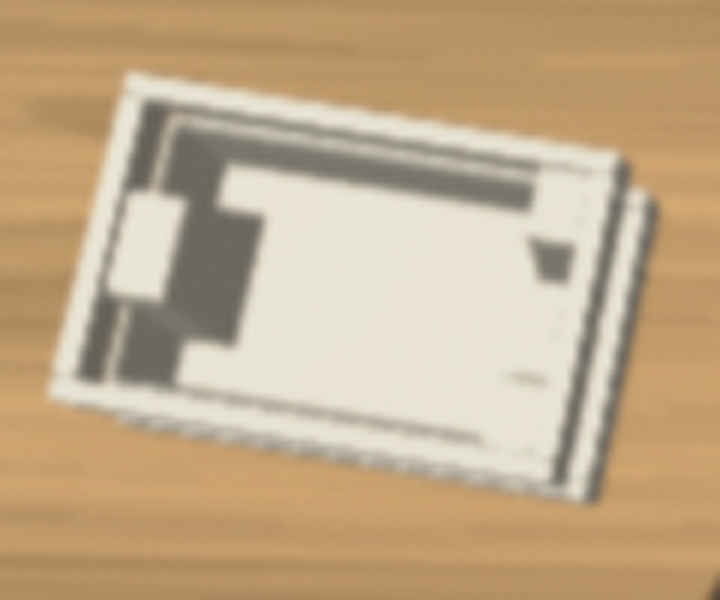

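View pics/t24.png

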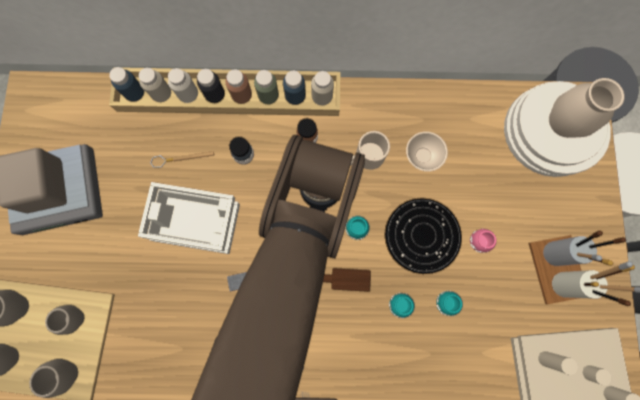

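The upper tray stands level on the lower one with its single-lug end at +y, turned end for end. The other things on the table look unmoved, and the arm is clear. I'm handing the job in.

```bash
python3 -c "
from workcell import *
print(job_done(), sense()['time'])"
```

```text
the job is handed in; nothing more can be done
the job is handed in; nothing more can be done
```

The pot stands in the lower tray, and the upper tray sits over it turned end for end. I handed the job in with about 37 s of the 72 s used. The order was as asked: the upper tray was lifted out and set upright on the clear table, the pot was moved from the wheel, then the tray went back on top.

**Last checks**
- **Stacking:** just before release, a fit to the top and side pictures put the upper rim 70 mm above the lower one. It was within about 1.5 mm of centre, with nearly the same yaw. After release it still looked level and in the same place.
- **Pot:** upright inside the lower tray when last fully in view, before the cover went on. Only part of it shows now.
- **Other things:** they look unmoved in the last pictures, though the arm hides the brush, and I did not measure their positions again. The largest wrist force I saw was about 6 N, at the ends of moves.

**Disagreements and slips**
- During the first carry the last joint reached its limit. The tool and the tray tilted about 5°, and I levelled them before turning on.
- One shift with the pot overshot by about 35 mm while still high up, and I corrected it before going down.
- The camera fit gave both rims about 5 mm too low in absolute height. The 70 mm difference between them agrees with the tray sizes.

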